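# Lock the sample hold-down with its hitch pin

### The job

Take the hitch pin out of its flat pocket, where only its tail can be grasped, and push it tail first and fully home through the cross hole of the stud on the sample stand. Then swing its sprung loop up and over the end of the stud, press it right down behind it onto the pin, and let go; leave everything else where it is.

Things in the scene. Friction and masses are not known exactly. Their poses are not given: they have to be found in the camera images.
- pin_grip (a point): Hitch pin, plain steel, about 110 g. This point is the centre of its head, the square bar it is pushed by: 40 mm long, 12 wide, 14 high. x points along the pin to its tail, y is level (along the loop's hinge), z is up as it lies and as it must go in. A collar (4 mm thick, 18 wide, 14 high) ends 22 mm ahead (+x). Laid on the bench the pin lies level on its head, this point 7 mm up.
- pin_tail (a point): Middle of the pin's tail, on the same axis, 41 mm ahead of the head's centre. From the collar the square shank, 10 x 10 mm, runs 30 mm, then a cone of 8 mm to a 4 mm tip; the tip is 19 mm ahead of this point. At the start the head and loop are inside the pocket and only this 38 mm tail sticks out.
- hinge (a point): Middle of the loop's hinge pin at the rear of the head, 18 mm behind the head's centre and at its height; its eyes reach 22 mm to either side. Nothing stands beside the head ahead of it while the loop is folded back. Axes turn with the loop.
- loop_bar (a point): Middle of the loop's cross bar, a round bar 9 mm thick and 39 mm long along y. Two 5 mm wires, 34 mm apart inside, join its ends to the hinge, 68 mm away at rest. The loop is sprung lengthwise: it stretches by up to 16 mm, 0.3 N per mm.
- loop (a joint): Loop angle: 0 (stop) straight back behind the head, 1.57 standing up, 3.0 (stop) forward on the shank. Light hinge (0.006 N m friction): let go, the loop falls to whichever side it leans. Swung over, the bar lands on the stud's flat top at about 2.5, 5 mm short of the far edge; push it on along x (it stretches some 6 mm) and it drops behind the stud; friction may hold it there at about 2.7: press it down.
- hole (a point): Nominal middle of the near mouth of the stud's cross hole. x points into the hole, the way the pin goes in; y is level across; z is up. The square hole, 11.5 x 11.5 mm, runs right through along x. Height and x are true, but the stud is set firmly in a slot and really stands up to 6 mm to either side of this point along y: this shift is not measured; find it by touch or sight.
- plate (a point): Sample stand, fixed: this point is on top of its steel plate, 56 mm above the bench, 10 mm behind the hole mouth along x and under it; same axes. The stud is an upright square steel bar, 20 mm along x, 22 along y, its top 68 mm above this point. A bar 32 mm wide along x lies under the hole, its top 20 mm above this point, from y -43 to +123 mm, a 10 mm knob on it at y +85. Stand: x +-65, y -90 to +150 mm.
- mouth (a point): Middle of the open end of the pocket, 19 mm above the bench. x points out of the pocket, the way the pin comes out; draw the pin level, 114 mm, to be clear.
- pocket_mid (a point): Pocket: flat grey case with a clear roof, fixed to the bench, 122 mm long (x), 62 wide, 32.5 high; inside 48 wide and 16.5 high, floor 12 mm above the bench. This point is the centre of its underside.
- tray: Empty steel tray, 110 x 150 x 28 mm; leave it alone.
- jar: White jar with black cap, 56 mm wide, 70 mm high; leave it alone.
- disc_a: Metal sample disc, 40 mm wide, 22 mm high; leave it alone.
- disc_b: Metal sample disc in the tray, 36 mm wide, 16 mm high; leave it alone.
- brush: Brush lying on the bench; leave it alone.
- driver: Screwdriver lying on the bench; leave it alone.
- cup: Grey cup, 66 mm wide, 80 mm high; leave it alone.
Not all that is in view belongs to the job. What is shaped like the part that bears mouth but blue or turquoise is not meant.

How it is judged:
By the outcome, as a careful person would: the job done as asked, in the order asked, and still so for the second after the job is handed in, with the robot touching nothing.
It also fails if it takes over 72 s, if anything falls off the work surface, if the arm or the gripper's body presses on something with over 40 N, if the wrist force passes 120 N, or if a joint passes its speed limit or range.

### The arm

A 6-joint arm with a two-finger parallel gripper is mounted at the origin on the work surface. World frame = base frame: x ahead of the robot, y to its left, z up, the work surface at z = 0. Lengths are in m, angles in rad, forces in N, time in s.
With the tool pointing down it reaches from about 0.275 to 0.725 m from the base axis. Payload 15.9 kg.
Tool frame: the origin (TCP) lies at the very end of the fingers, on their centre line; the grasp point (between the pads) lies 19 mm behind it; z points along the fingers, x is the direction in which the jaws open and shut, and the axes are right-handed (so a half turn about z gives the same grasp; the last joint's range is limited). The gripper opens to 85 mm and grips with 20 to 120 N. Pads are 22 mm wide; open, the fingers measure 114 mm over their backs; the gripper's body (76 mm by 85 mm) begins 54 mm behind the grasp point. The pads swing forward as they close: fully open they stand 13 mm farther back than shut.
Start: joints at [1.193, 0.213, -0.034, 1.323, 0, 1.571], TCP at [0.184, 0.465, 0.192] pointing down, gripper open.
Joint ranges: [-2.98, 2.98], [-0.74, 1.72], [-1.14, 1.35], [-2.1, 2.04], [-1.57, 1.44], [-3.14, 3.14]. Speed limits (rad/s): [1.89, 1.89, 2.39, 2.57, 3.14, 3.14].

### API

Orientations are given as a 3x3 rotation matrix whose columns are the frame's x, y, z axes.
In Python, from station import read_state, snapshot, job_done gives the robot as it stands.
- The arm moves only by the tool arm_command, never from a script. Its argument "targets" is a list of rows, each an object with "slide": the shift along the tool's x, y, z in cm, a list of three; "twist": the turn about the tool's z in rad; "gripper": the finger opening in cm, from 0 to 8.54. A call has 1 to 5 rows; each row shifts and turns the pose as measured when the row begins, along the tool's axes as they then stand; what a row does not reach is not made up. A row lasts 1/8 s, in which the tool goes at most 62.5 mm and 10.7 degrees, less where a joint would pass 70% of its speed; a pose out of reach is approached as far as the arm can. A call with a gripper value outside its range is refused whole. The fingers move at their own pace and stop on an object; the grip force is fixed at half the most. Time passes only in rows, so rows that do not move let the fingers close. It gives the time, the measured TCP pose, the force and the opening at its end, in the units of the state.
- read_state(): the state, without advancing time (a new reading comes with each control period).
- snapshot(name): name is "scene" or "top"; returns a dict with "img" (480x640x3 uint8, red, green, blue), "fx", "fy", "cx", "cy" (pixels), "rvec" (rotation vector, rad) and "tvec" (3), from world to camera coordinates, as OpenCV has them. Camera axes: x right, y down, z forward; pixel columns grow to the right and rows downward; lengths in m; the calibration is good to about 2 mm. A picture is of the moment at which its call begins. There is no depth.
- job_done(): hands the job in, once; it reports no verdict.
The state is a dict: "time_s": time; "joint_positions": joint angles; "qd": joint speeds; "joint_efforts": joint torques, N m; "position": TCP position; "eef_rot": TCP orientation; "wrist_force": force on the tool from outside, world axes, zero at the start; "torque": the same for the moment, N m; "finger_gap": opening from 0.0 (shut) to 1.0 (fully open).
Only numpy, scipy, OpenCV 4.12 (cv2) and the standard library are available. Lean on these libraries where they do the work, as an engineer would, in place of code of your own. Each camera call takes 0.05 s, during which the arm holds its last target.

## Working session

There is one attempt and no reset: what is moved stays moved. The work goes in short steps, Python scripts to look and compute and a tool call to move; the robot and the scene stay as the last step left them, time stands still between calls to the robot, and variables do not carry over. Pictures are saved under pics/ and viewed, and the job is handed in when it is done.

Besides the shell and the picture viewer there is one more tool, called after "Call:" as name(argument=value, ...) on one line, values as JSON. arm_command: Moves the arm, as the interface text tells. Its arguments: {"type":"object","properties":{"targets":{"type":"array"}},"required":["targets"]}

```bash
ls; mkdir -p pics
python3 - <<'E'
from station import read_state, snapshot
import cv2,numpy as np
for n in("scene","top"):
    s=snapshot(n); cv2.imwrite(f"pics/{n}0.png",s["img"][:,:,::-1])
    R=cv2.Rodrigues(np.array(s["rvec"]))[0]
    print(n,s["fx"],s["fy"],s["cx"],s["cy"],-R.T@np.array(s["tvec"]),R[2])
print(read_state())
E
```

```text
pics
scene 470.5851932168422 470.5851932168422 319.26707244598305 236.54261106099537 [ 1.33747474 -0.2091402   0.75224554] [-0.743947    0.19657897 -0.63867016]
top 566.3395190902421 566.3395190902421 316.05464010756583 243.33762136817882 [ 0.43797732 -0.00280118  1.47222502] [ 9.24756958e-02 -4.06000451e-04 -9.95714859e-01]
{'time_s': 0.1, 'joint_positions': array([ 1.19302389e+00,  2.13274239e-01, -3.49691969e-02,  1.32348344e+00,
       -2.10714550e-05,  1.57079788e+00]), 'qd': array([ 8.68856844e-04,  9.84569619e-05,  3.36764849e-03, -5.07318348e-04,
       -1.40727168e-03, -1.66637532e-03]), 'joint_efforts': array([ 5.68662253e-04, -6.87254477e+01,  4.87804627e+01,  1.23386041e-02,
        8.08188656e-05,  7.07181334e-05]), 'position': array([0.18431217, 0.46443855, 0.19129278]), 'eef_rot': array([[ 3.68852180e-01,  9.29488012e-01, -3.23647435e-04],
       [ 9.29487602e-01, -3.68852322e-01, -8.72705082e-04],
       [-9.30547020e-04,  2.10728937e-05, -9.99999567e-01]]), 'wrist_force': array([-0.04131517, -0.03770997,  0.01490526]), 'torque': array([ 0.05914163,  0.05392414, -0.02040137]), 'finger_gap': 0.9973880290714604}
```

The scene view shows the grey pocket at (187,277) with the pin's tail to its right at (222,274), and the white stand with the stud at (405,205). Blue (220,229) and turquoise (128,248) cases are decoys. The top view puts the grey pocket at (434,257), its tail at (402,253), and the stand at (228,271). I'll enlarge these.

```bash
cat > h.py <<'E'
import cv2,numpy as np
from station import read_state, snapshot
def cam(s):
    R=cv2.Rodrigues(np.array(s["rvec"],float))[0]; t=np.array(s["tvec"],float).ravel()
    K=np.array([[s["fx"],0,s["cx"]],[0,s["fy"],s["cy"]],[0,0,1]]); return K,R,t
def proj(s,p):
    K,R,t=cam(s); q=K@(R@np.array(p,float).T.reshape(3,-1)+t[:,None]); return (q[:2]/q[2]).T
def back(s,uv,z):
    K,R,t=cam(s); d=R.T@np.linalg.inv(K)@np.array([uv[0],uv[1],1.]); c=-R.T@t
    return c+d*(z-c[2])/d[2]
def crop(s,name,u0,v0,w,h,k):
    im=s["img"][v0:v0+h,u0:u0+w,::-1]; im=cv2.resize(im,None,fx=k,fy=k,interpolation=cv2.INTER_CUBIC)
    cv2.imwrite(f"pics/{name}.png",im)
E
python3 - <<'E'
from h import *
s=snapshot("top"); crop(s,"t1",385,230,90,60,8); crop(s,"t2",190,215,80,110,5)
s=snapshot("scene"); crop(s,"s1",145,250,100,60,8); crop(s,"s2",345,170,110,100,6)
E
```

```text
(no output)
```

Candidates for the pocket: grey case at top (434,257), blue at (400,316), turquoise at (486,311). Only the grey one has the pin's tail at its mouth (crop t1, tip ≈(90,183)) and a clear roof, so it is the one meant. The knob at t2 (183,390) lies towards the robot from the stud at (163,212). So the stand's y points about world -X and its x about world +Y, the same way the pin already lies. Next I measure poses.

```bash
python3 - <<'E'
from h import *
s=snapshot("scene"); crop(s,"s3",392,188,30,40,18)
t=snapshot("top"); crop(t,"t3",205,235,40,50,14)
E
cat > fit.py <<'E'
from h import *
from scipy.optimize import least_squares
S=snapshot("scene");T=snapshot("top")
def px(k,u0,v0,p): p=np.array(p,float); return np.array([u0,v0])+(p+.5)/k-.5
def fit(groups,x0,names):
    # groups: (cam, obs, local xyz, usesShift)
    def f(p):
        r=[]
        for c,o,l,sh in groups:
            l=np.array(l,float)/1000; l=l.copy(); 
            if sh: l[:,1]+=p[3]
            C,Sn=np.cos(p[2]),np.sin(p[2])
            w=np.c_[p[0]+C*l[:,0]-Sn*l[:,1],p[1]+Sn*l[:,0]+C*l[:,1],l[:,2]]
            r.append((proj(c,w)-o))
        return np.concatenate(r).ravel()
    s=least_squares(f,x0,loss='soft_l1'); print(names,s.x.round(4)); print(f(s.x).reshape(-1,2).round(2).tolist()); return s.x
# pocket
t1=px(8,385,230,[(218,93),(603,147),(582,345),(193,290)]); s1=px(8,145,250,[(560,80),(555,245),(90,280),(113,122)])
h=32.5
gp=[(T,t1,[(61,-31,h),(-61,-31,h),(-61,31,h),(61,31,h)],0),(S,s1,[(61,31,h),(61,-31,h),(-61,-31,h),(-61,31,h)],0)]
for g in ([gp[0]],[gp[1]],gp): fit(g,[.45,-.28,1.57],"pocket")
t2=px(5,190,215,[(55,52),(308,40),(333,512),(75,527)]); s2=px(6,345,170,[(80,160),(320,495),(618,425),(345,105)])
h=55
gt=[(T,t2,[(65,-90,h),(-65,-90,h),(-65,150,h),(65,150,h)],0),(T,px(14,205,235,[(190,252),(303,250),(305,378),(192,378)]),[(10,-11,124),(-10,-11,124),(-10,11,124),(10,11,124)],1)]
gs=[(S,s2,[(-65,150,h),(-65,-90,h),(65,-90,h),(65,150,h)],0),(S,px(18,392,188,[(345,125),(430,215),(308,250),(225,165)]),[(10,11,124),(10,-11,124),(-10,-11,124),(-10,11,124)],1)]
for g in (gt,gs,gt+gs): fit(g,[.45,.2,1.57,0],"stand")
E
python3 fit.py
```

```text
pocket [ 0.5427 -0.3057  1.4502]
[[0.37, 0.39], [-0.34, 0.26], [-0.53, -0.43], [0.49, -0.21]]
pocket [ 0.5419 -0.3017  1.448 ]
[[0.05, 0.41], [-0.3, -0.95], [-0.2, 0.19], [0.52, 0.2]]
pocket [ 0.5423 -0.3032  1.4457]
[[-0.53, 0.43], [-1.26, 0.5], [-1.56, -0.2], [-0.52, -0.2], [-0.56, 0.69], [-1.01, -0.65], [-0.94, 0.41], [-0.12, 0.39]]
stand [5.2650e-01 2.1880e-01 1.6514e+00 2.0000e-04]
[[-1.0, -0.19], [-0.06, -0.95], [-0.09, 0.39], [-0.83, 0.66], [0.11, 0.11], [0.41, -0.26], [0.7, -0.22], [0.39, 0.3]]
stand [0.5295 0.2209 1.6374 0.0042]
[[-0.27, -2.05], [0.53, 0.18], [2.13, -0.19], [0.73, -1.76], [0.07, 0.57], [-0.25, 0.74], [-1.29, 0.41], [-0.99, -0.08]]
stand [5.2770e-01 2.1980e-01 1.6436e+00 1.5000e-03]
[[-1.09, -0.88], [-0.14, -1.24], [-0.92, 0.13], [-1.69, 0.0], [-0.23, 0.13], [0.08, -0.18], [0.3, -0.13], [-0.02, 0.32], [-1.19, -2.22], [0.04, -0.2], [1.43, -0.76], [-0.32, -2.08], [-0.2, 0.84], [-0.47, 1.0], [-1.49, 0.7], [-1.25, 0.22]]
```

```bash
cat > plan.py <<'E'
from h import *
import sys
def wrap(a): return (a+np.pi)%(2*np.pi)-np.pi
def plan(tgt,ang=None,step=60,stepa=.18,sim=True):
    s=read_state(); p=np.array(s["position"])*1; R=np.array(s["eef_rot"]); a=np.arctan2(R[1,0],R[0,0])
    print("t",round(s["time_s"],2),"pos",p.round(4),"ang",round(a,4),"tilt",R[2].round(4),"F",np.round(s["wrist_force"],2),"gap",round(s["finger_gap"]*85,1),"q",np.round(s["joint_positions"],2))
    if tgt is None: return
    tgt=np.array(tgt,float); da=0 if ang is None else wrap(ang-a)
    n=int(np.ceil(max(np.linalg.norm(tgt-p)*1000/step,abs(da)/stepa,1)))
    for i in range(n):
        R2=np.array([[np.cos(a),np.sin(a),0],[np.sin(a),-np.cos(a),0],[0,0,-1]])
        d=(tgt-p)/n; print((R2.T@d*100).round(2).tolist(), round(-da/n,3)); a+=da/n
if __name__=="__main__":
    v=[float(x) for x in sys.argv[1:]]
    plan(v[:3] if len(v)>=3 else None, v[3] if len(v)>3 else None)
E
python3 plan.py .526 .2195 .16 .0742; python3 plan.py .552 -.2246 .1 -.12
```

```text
t 0.4 pos [0.1844 0.4647 0.1916] ang 1.193 tilt [-2.e-04  0.e+00 -1.e+00] F [-0.9  -0.89 -0.03] gap 85.2 q [ 1.19  0.21 -0.03  1.32 -0.    1.57]
[-1.27, 5.1, 0.4] 0.14
[-0.55, 5.23, 0.4] 0.14
[0.18, 5.25, 0.4] 0.14
[0.91, 5.18, 0.4] 0.14
[1.63, 5.0, 0.4] 0.14
[2.31, 4.72, 0.4] 0.14
[2.94, 4.35, 0.4] 0.14
[3.52, 3.9, 0.4] 0.14
t 0.4 pos [0.1844 0.4647 0.1916] ang 1.193 tilt [-2.e-04  0.e+00 -1.e+00] F [-0.9  -0.89 -0.03] gap 85.2 q [ 1.19  0.21 -0.03  1.32 -0.    1.57]
[-3.61, 4.26, 0.65] 0.094
[-3.19, 4.58, 0.65] 0.094
[-2.75, 4.85, 0.65] 0.094
[-2.28, 5.09, 0.65] 0.094
[-1.8, 5.28, 0.65] 0.094
[-1.29, 5.43, 0.65] 0.094
[-0.78, 5.53, 0.65] 0.094
[-0.26, 5.57, 0.65] 0.094
[0.26, 5.57, 0.65] 0.094
[0.78, 5.52, 0.65] 0.094
[1.3, 5.43, 0.65] 0.094
[1.8, 5.28, 0.65] 0.094
[2.29, 5.09, 0.65] 0.094
[2.75, 4.85, 0.65] 0.094
```

Call:
arm_command(targets=[{"slide":[-1.3,5.1,0.2],"twist":0.14,"gripper":5},{"slide":[-0.5,5.2,0.2],"twist":0.14,"gripper":5},{"slide":[0.2,5.2,0.3],"twist":0.14,"gripper":5},{"slide":[0.9,5.2,0.3],"twist":0.14,"gripper":5},{"slide":[1.6,5.0,0.3],"twist":0.14,"gripper":5}])

```text
time_s: 1.02
position: [0.4002, 0.3083, 0.1784]
eef_rot: [[0.888, 0.461, 0.001], [0.461, -0.888, 0.001], [0.001, -0.001, -1.0]]
wrist_force: [0.2, 1.3, 0.0]
finger_gap: 0.582
```

```bash
python3 plan.py .526 .2195 .16 .0742
```

```text
t 1.02 pos [0.4002 0.3083 0.1784] ang 0.4787 tilt [ 1.1e-03 -9.0e-04 -1.0e+00] F [0.2  1.26 0.03] gap 49.5 q [ 0.66  0.23 -0.05  1.29  0.    1.75]
[2.36, 4.56, 0.61] 0.135
[2.95, 4.2, 0.61] 0.135
[3.49, 3.77, 0.61] 0.135
```

Call:
arm_command(targets=[{"slide":[2.4,4.6,0.6],"twist":0.135,"gripper":5},{"slide":[2.9,4.2,0.6],"twist":0.135,"gripper":5},{"slide":[3.5,3.8,0.6],"twist":0.135,"gripper":5},{"slide":[0,0,0],"twist":0,"gripper":5}])

```text
time_s: 1.52
position: [0.5318, 0.2122, 0.1592]
eef_rot: [[0.999, 0.054, 0.001], [0.054, -0.999, 0.001], [0.001, -0.001, -1.0]]
wrist_force: [-0.4, 0.2, -1.0]
finger_gap: 0.584
```

Run:
```python
from h import *
from plan import plan
plan([.526,.2195,.115],.0742)
s=snapshot("scene"); crop(s,"s4",360,150,90,80,8)
```

```text
t 1.52 pos [0.5318 0.2122 0.1592] ang 0.0539 tilt [ 9.0e-04 -1.3e-03 -1.0e+00] F [-0.36  0.17 -1.01] gap 49.7 q [0.38 0.37 0.1  1.3  0.   1.9 ]
[-0.54, -0.76, 4.42] -0.02
```

Fingertips, at crop (350,120) and (465,225), straddle the line of the stud (400,385) from above. I'll line up and lower for the touch.

Call:
arm_command(targets=[{"slide":[-0.55,-0.75,1.5],"twist":-0.02,"gripper":5},{"slide":[0,0,1.5],"twist":0,"gripper":5},{"slide":[0,0,1.6],"twist":0,"gripper":5}])

```text
time_s: 1.95
position: [0.524, 0.2227, 0.1137]
eef_rot: [[0.997, 0.082, 0.003], [0.082, -0.997, 0.003], [0.003, -0.003, -1.0]]
wrist_force: [0.7, 0.9, 0.0]
finger_gap: 0.585
```

Run:
```python
from h import *
from plan import plan
plan([.526,.2195,.115],.0742)
s=snapshot("scene"); crop(s,"s5",360,150,90,80,8)
```

```text
t 1.95 pos [0.524  0.2227 0.1137] ang 0.0819 tilt [ 0.0032 -0.0029 -1.    ] F [0.67 0.89 0.04] gap 49.7 q [ 0.4   0.38 -0.01  1.18  0.    1.89]
[0.18, 0.34, -0.13] 0.008
```

Run:
```python
from h import *
s=snapshot("scene");t=snapshot("top")
for p in ([.524,.2227,.1137],[.526,.2195,.124]):
    a=proj(s,p)[0]; print(a,(a-[360,150])*8, proj(t,p))
crop(t,"t5",190,215,80,110,5)
```

```text
[409.12493151 201.59102912] [392.9994521  412.72823297] [[221.66418014 258.21322064]]
[408.72470182 198.64757753] [389.79761453 389.18062022] [[222.32691791 257.1149556 ]]
```

Run:
```python
from h import *
s=snapshot("scene");st=read_state();p=st["position"];R=st["eef_rot"]
for z in (0,-.005,-.013,-.03,-.04):
  for x in (-.025,.025):
    print(z,x,[((proj(s,p+R@np.array([x,y,z]))[0]-[360,150])*8).round().tolist() for y in(-.011,.011)])
im=s["img"].copy()
for x in(-.025,.025):
  for y in(-.011,.011):
    for z in(0,-.04): cv2.circle(im,tuple(int(v) for v in proj(s,p+R@np.array([x,y,z]))[0].round()),1,(255,0,0),-1)
crop(dict(img=im),"s6",350,100,110,110,7)
```

```text
0 -0.025 [[386.0, 358.0], [319.0, 372.0]]
0 0.025 [[467.0, 451.0], [399.0, 466.0]]
-0.005 -0.025 [[387.0, 344.0], [321.0, 358.0]]
-0.005 0.025 [[470.0, 437.0], [401.0, 452.0]]
-0.013 -0.025 [[391.0, 322.0], [324.0, 336.0]]
-0.013 0.025 [[473.0, 414.0], [404.0, 429.0]]
-0.03 -0.025 [[398.0, 273.0], [330.0, 287.0]]
-0.03 0.025 [[481.0, 365.0], [412.0, 380.0]]
-0.04 -0.025 [[402.0, 244.0], [334.0, 258.0]]
-0.04 0.025 [[486.0, 336.0], [416.0, 351.0]]
```

Run:
```python
from h import *
s=snapshot("scene");t=snapshot("top")
c,sn=.36885,.92949
for z in (0.191,.204,.22,.232):
  print(z,[[proj(q,[.1843+d*c,.4644+d*sn,z])[0].round(1).tolist() for d in(-.0425,0,.0425)] for q in(s,t)])
im=cv2.imread("pics/scene0.png")[30:100,410:500]; cv2.imwrite("pics/g0.png",cv2.resize(im,None,fx=8,fy=8,interpolation=cv2.INTER_CUBIC))
im=cv2.imread("pics/top0.png")[380:480,0:130]; cv2.imwrite("pics/g1.png",cv2.resize(im,None,fx=6,fy=6,interpolation=cv2.INTER_CUBIC))
```

```text
0.191 [[[428.6, 99.6], [443.6, 100.4], [458.7, 101.1]], [[118.9, 414.8], [101.4, 407.2], [83.9, 399.6]]]
0.204 [[[429.2, 95.3], [444.4, 96.0], [459.6, 96.7]], [[116.9, 416.0], [99.2, 408.4], [81.5, 400.7]]]
0.22 [[[430.1, 89.9], [445.3, 90.6], [460.7, 91.3]], [[114.3, 417.6], [96.4, 409.8], [78.5, 402.1]]]
0.232 [[[430.7, 85.7], [446.1, 86.4], [461.5, 87.1]], [[112.3, 418.8], [94.2, 410.9], [76.2, 403.1]]]
```

Both cameras put the fingertips about 40 mm higher than the reported TCP (scene: tips at s6 (395,563) and (470,655), predicted dots well below). I'll step down with force checks rather than trust either one.

Call:
arm_command(targets=[{"slide":[0.2,0.3,1.0],"twist":0.008,"gripper":5},{"slide":[0,0,1.2],"twist":0,"gripper":5},{"slide":[0,0,0],"twist":0,"gripper":5}])

```text
time_s: 2.62
position: [0.5275, 0.2195, 0.0919]
eef_rot: [[0.997, 0.072, 0.004], [0.072, -0.997, 0.004], [0.004, -0.003, -1.0]]
wrist_force: [-0.2, 0.2, 0.2]
finger_gap: 0.586
```

Run:
```python
from h import *
from plan import plan
plan([.526,.2195,.075],.0742)
s=snapshot("scene"); crop(s,"s7",370,150,75,75,10)
```

```text
t 2.62 pos [0.5275 0.2195 0.0919] ang 0.072 tilt [ 0.0045 -0.0034 -1.    ] F [-0.23  0.18  0.22] gap 49.8 q [ 0.39  0.39 -0.05  1.13  0.    1.89]
[-0.15, -0.01, 1.69] -0.002
```

The near finger's tip (470,520) still sits above and in front of the stud (390,480), so I go lower.

Call:
arm_command(targets=[{"slide":[-0.15,0,0.6],"twist":0,"gripper":5},{"slide":[0,0,0.6],"twist":0,"gripper":5},{"slide":[0,0,0.6],"twist":0,"gripper":5},{"slide":[0,0,0],"twist":0,"gripper":5}])

```text
time_s: 3.18
position: [0.5263, 0.2196, 0.0733]
eef_rot: [[0.997, 0.072, 0.005], [0.072, -0.997, 0.004], [0.005, -0.004, -1.0]]
wrist_force: [-0.5, -0.4, -0.9]
finger_gap: 0.588
```

Run:
```python
from h import *
from plan import plan
plan([.526,.2195,.075],.0742)
s=snapshot("scene"); crop(s,"s8",370,150,75,75,10)
```

```text
t 3.17 pos [0.5263 0.2196 0.0733] ang 0.0721 tilt [ 0.0053 -0.0037 -1.    ] F [-0.5  -0.37 -0.85] gap 50.0 q [ 0.39  0.4  -0.08  1.08  0.    1.89]
[-0.03, 0.01, -0.17] -0.002
```

Call:
arm_command(targets=[{"slide":[0,0,0.6],"twist":0,"gripper":5},{"slide":[0.5,0,0],"twist":0,"gripper":5},{"slide":[0.4,0,0],"twist":0,"gripper":5},{"slide":[0.2,0,0],"twist":0,"gripper":5}])

```text
time_s: 3.72
position: [0.5386, 0.2207, 0.0677]
eef_rot: [[0.997, 0.072, 0.006], [0.072, -0.997, 0.004], [0.007, -0.004, -1.0]]
wrist_force: [-1.5, -1.1, 0.1]
finger_gap: 0.587
```

Call:
arm_command(targets=[{"slide":[0.1,0,0],"twist":0,"gripper":5}])

```text
time_s: 3.85
position: [0.5386, 0.2207, 0.0676]
eef_rot: [[0.997, 0.072, 0.004], [0.072, -0.997, 0.004], [0.004, -0.004, -1.0]]
wrist_force: [-12.7, -1.3, 9.0]
finger_gap: 0.586
```

Call:
arm_command(targets=[{"slide":[0.1,0,0],"twist":0,"gripper":5}])

```text
time_s: 3.98
position: [0.5385, 0.2207, 0.0675]
eef_rot: [[0.997, 0.072, 0.002], [0.072, -0.997, 0.004], [0.002, -0.004, -1.0]]
wrist_force: [-10.0, -1.2, 5.7]
finger_gap: 0.582
```

Call:
arm_command(targets=[{"slide":[0.1,0,0],"twist":0,"gripper":5}])

```text
time_s: 4.1
position: [0.5384, 0.2207, 0.0674]
eef_rot: [[0.997, 0.073, -0.0], [0.073, -0.997, 0.004], [0.0, -0.004, -1.0]]
wrist_force: [-8.3, -0.3, 6.4]
finger_gap: 0.583
```

Call:
arm_command(targets=[{"slide":[-0.9,0,0],"twist":0,"gripper":5},{"slide":[-0.9,0,0],"twist":0,"gripper":5},{"slide":[-0.6,0,0],"twist":0,"gripper":5},{"slide":[-0.2,0,0],"twist":0,"gripper":5}])

```text
time_s: 4.6
position: [0.5109, 0.2187, 0.0676]
eef_rot: [[0.997, 0.073, 0.001], [0.073, -0.997, 0.004], [0.001, -0.004, -1.0]]
wrist_force: [0.4, -0.3, -0.0]
finger_gap: 0.583
```

Call:
arm_command(targets=[{"slide":[-0.1,0,0],"twist":0,"gripper":5}])

```text
time_s: 4.72
position: [0.5103, 0.2187, 0.0678]
eef_rot: [[0.997, 0.073, 0.001], [0.073, -0.997, 0.005], [0.002, -0.004, -1.0]]
wrist_force: [6.8, 0.7, -4.2]
finger_gap: 0.587
```

Call:
arm_command(targets=[{"slide":[-0.1,0,0],"twist":0,"gripper":5}])

```text
time_s: 4.85
position: [0.5103, 0.2187, 0.0679]
eef_rot: [[0.997, 0.073, 0.003], [0.072, -0.997, 0.005], [0.004, -0.004, -1.0]]
wrist_force: [9.3, 0.3, -5.2]
finger_gap: 0.584
```

Contacts at x = 0.5386 and 0.5103 put the stud's centre at tool line x = 0.5245 (y 0.2197). Next I touch the stud's top with shut fingers to calibrate height.

Call:
arm_command(targets=[{"slide":[1.4,0,-2.5],"twist":0,"gripper":5},{"slide":[0,0,-1.5],"twist":0,"gripper":5},{"slide":[0,0,0],"twist":0,"gripper":0},{"slide":[0,0,0],"twist":0,"gripper":0},{"slide":[0,0,0],"twist":0,"gripper":0}])

```text
time_s: 5.48
position: [0.5231, 0.2193, 0.1074]
eef_rot: [[0.997, 0.072, 0.001], [0.072, -0.997, 0.004], [0.002, -0.004, -1.0]]
wrist_force: [0.2, -0.2, -0.7]
finger_gap: -0.001
```

Call:
arm_command(targets=[{"slide":[0,0,0.5],"twist":0,"gripper":0},{"slide":[0,0,0.5],"twist":0,"gripper":0}])

```text
time_s: 5.72
position: [0.5227, 0.2192, 0.0963]
eef_rot: [[0.997, 0.073, 0.001], [0.073, -0.997, 0.004], [0.001, -0.004, -1.0]]
wrist_force: [0.4, -0.5, -0.8]
finger_gap: -0.005
```

Run:
```python
from h import *
from plan import plan
plan([.5245,.2197,.085],.072)
s=snapshot("scene"); crop(s,"s9",370,150,75,75,10)
```

```text
t 5.72 pos [0.5227 0.2192 0.0963] ang 0.0726 tilt [ 9.0e-04 -3.5e-03 -1.0e+00] F [ 0.38 -0.47 -0.79] gap -0.4 q [ 0.4   0.38 -0.05  1.14  0.    1.89]
[0.19, -0.03, 1.13] 0.001
```

The shut fingertips (400,440) hang just above the stud's top (410,485). I lower in small steps.

Call:
arm_command(targets=[{"slide":[0.15,0,0.4],"twist":0,"gripper":0}])

```text
time_s: 5.9
position: [0.5238, 0.2192, 0.0914]
eef_rot: [[0.997, 0.073, -0.0], [0.073, -0.997, 0.003], [0.0, -0.003, -1.0]]
wrist_force: [-0.1, 0.3, -0.9]
finger_gap: -0.0
```

Call:
arm_command(targets=[{"slide":[0,0,0.3],"twist":0,"gripper":0}])

```text
time_s: 6.02
position: [0.5238, 0.2192, 0.0879]
eef_rot: [[0.997, 0.073, -0.001], [0.073, -0.997, 0.003], [-0.0, -0.003, -1.0]]
wrist_force: [-0.6, 0.2, -0.0]
finger_gap: 0.001
```

Call:
arm_command(targets=[{"slide":[0,0,0.2],"twist":0,"gripper":0}])

```text
time_s: 6.15
position: [0.5238, 0.2191, 0.0856]
eef_rot: [[0.997, 0.073, -0.001], [0.073, -0.997, 0.003], [-0.0, -0.003, -1.0]]
wrist_force: [0.3, 0.2, 0.1]
finger_gap: 0.003
```

Call:
arm_command(targets=[{"slide":[0,0,0.2],"twist":0,"gripper":0}])

```text
time_s: 6.28
position: [0.524, 0.2192, 0.0843]
eef_rot: [[0.997, 0.073, 0.0], [0.073, -0.997, 0.003], [0.0, -0.003, -1.0]]
wrist_force: [-11.9, -6.2, 34.6]
finger_gap: 0.002
```

Contact comes at reported z ≈ 0.0845 while the stud's top is truly 0.124, so true z = reported + 39.5 mm. Back off and go to the tail.

Call:
arm_command(targets=[{"slide":[0,0,-3],"twist":0,"gripper":4},{"slide":[0,2,-3.5],"twist":0.05,"gripper":4},{"slide":[0,5.8,-0.5],"twist":0.05,"gripper":4}])

```text
time_s: 6.65
position: [0.5265, 0.142, 0.1555]
eef_rot: [[1.0, -0.025, -0.0], [-0.025, -1.0, 0.003], [-0.0, -0.003, -1.0]]
wrist_force: [1.2, -1.5, -0.4]
finger_gap: 0.469
```

Run:
```python
from h import *
from plan import plan
T=snapshot("top")
def px(k,u0,v0,p): p=np.array(p,float); return np.array([u0,v0])+(p+.5)/k-.5
for z in(.019,.024):
  a,b=[back(T,px(8,385,230,q),z) for q in((90,183),(200,190))]; print(a,b,np.arctan2(*(a-b)[[1,0]]))
plan([.552,-.2246,.08],-.122)
```

```text
[ 0.55328451 -0.20909044  0.019     ] [ 0.55169045 -0.24449652  0.019     ] 1.5258043334292726
[ 0.55288778 -0.20838067  0.024     ] [ 0.5512992  -0.24366493  0.024     ] 1.5258043334292732
t 6.7 pos [0.5261 0.1351 0.1554] ang -0.0322 tilt [-1.e-03 -2.e-04 -1.e+00] F [ 3.99 -6.48  1.67] gap 40.1 q [0.25 0.31 0.   1.26 0.   1.85]
[0.53, 5.12, 1.08] 0.013
[0.6, 5.12, 1.08] 0.013
[0.67, 5.11, 1.08] 0.013
[0.73, 5.1, 1.08] 0.013
[0.8, 5.09, 1.08] 0.013
[0.86, 5.08, 1.08] 0.013
[0.93, 5.07, 1.08] 0.013
```

Call:
arm_command(targets=[{"slide":[0.5,5.1,0.8],"twist":0.013,"gripper":4},{"slide":[0.6,5.1,0.8],"twist":0.013,"gripper":4},{"slide":[0.7,5.1,0.8],"twist":0.013,"gripper":4},{"slide":[0.7,5.1,0.8],"twist":0.013,"gripper":4},{"slide":[0.8,5.1,0.8],"twist":0.013,"gripper":4}])

```text
time_s: 7.32
position: [0.5452, -0.1279, 0.1155]
eef_rot: [[0.995, -0.097, 0.003], [-0.097, -0.995, 0.001], [0.003, -0.001, -1.0]]
wrist_force: [1.1, 0.7, 0.7]
finger_gap: 0.469
```

```bash
python3 plan.py .5515 -.227 .04 -.122
```

```text
t 7.33 pos [ 0.5452 -0.1279  0.1155] ang -0.0969 tilt [ 0.0032 -0.0011 -1.    ] F [1.13 0.73 0.73] gap 39.8 q [-0.23  0.36 -0.03  1.18  0.    1.44]
[0.53, 3.27, 2.52] 0.008
[0.56, 3.26, 2.52] 0.008
[0.58, 3.26, 2.52] 0.008
```

Call:
arm_command(targets=[{"slide":[0.5,4.2,2.0],"twist":0.01,"gripper":4},{"slide":[0.6,4.0,2.0],"twist":0.01,"gripper":4},{"slide":[0.2,0.9,2.0],"twist":0.005,"gripper":4},{"slide":[0,0,0],"twist":0,"gripper":4}])

```text
time_s: 7.82
position: [0.5482, -0.2267, 0.0531]
eef_rot: [[0.992, -0.128, 0.004], [-0.128, -0.992, 0.0], [0.003, -0.001, -1.0]]
wrist_force: [0.4, 0.2, -1.0]
finger_gap: 0.468
```

Run:
```python
from h import *
from plan import plan
plan([.5515,-.224,-.034],-.122)
s=snapshot("scene"); crop(s,"s10",170,220,100,75,8)
```

```text
t 7.83 pos [ 0.5482 -0.2267  0.0531] ang -0.128 tilt [ 3.5e-03 -9.0e-04 -1.0e+00] F [ 0.38  0.18 -0.98] gap 39.8 q [-0.39  0.46 -0.04  1.07  0.    1.31]
[0.15, -0.15, 4.36] -0.003
[0.15, -0.15, 4.36] -0.003
```

Run:
```python
from h import *
s=snapshot("scene");st=read_state();p=np.array(st["position"])+[0,0,.0395+.002];R=st["eef_rot"]
f=lambda q:((proj(s,q)[0]-[170,220])*8+3.5).round().tolist()
for x in(.020,.0345): print(x,[f(p+R@np.array([x,y,0])) for y in(-.011,.011)])
q=p.copy();q[2]=.019;q[:2]=[.552,-.224]; print("tail pt",f(q),"tip",f([.5533+.0007,-.2075,.019]),"mouth",f([.5497,-.2435,.0325]))
```

```text
0.02 [[419.0, 260.0], [334.0, 267.0]]
0.0345 [[418.0, 296.0], [332.0, 304.0]]
tail pt [427.0, 429.0] tip [487.0, 423.0] mouth [348.0, 401.0]
```

The near finger (380,275) is aligned with the tail but about 5 mm too close to the mouth (360,400); the tail spans (365–495, 412). I shift 5 mm out and go down.

Call:
arm_command(targets=[{"slide":[0.3,-0.5,2.5],"twist":-0.006,"gripper":4},{"slide":[0,0,2.5],"twist":0,"gripper":4},{"slide":[0,0,1.5],"twist":0,"gripper":4},{"slide":[0,0,0.8],"twist":0,"gripper":4}])

```text
time_s: 8.43
position: [0.5575, -0.2197, -0.0145]
eef_rot: [[0.993, -0.116, 0.013], [-0.116, -0.993, -0.003], [0.014, 0.001, -1.0]]
wrist_force: [0.2, 0.9, 0.7]
finger_gap: 0.467
```

Run:
```python
from h import *
from plan import plan
plan([.5515,-.222,-.034],-.122)
s=snapshot("scene"); crop(s,"s11",170,220,100,75,8)
s=snapshot("top"); crop(s,"t11",370,220,100,75,8)
```

```text
t 8.43 pos [ 0.5575 -0.2197 -0.0145] ang -0.1164 tilt [ 0.0136  0.0014 -0.9999] F [0.21 0.92 0.7 ] gap 39.7 q [-0.38  0.52 -0.14  0.91  0.    1.31]
[-0.57, 0.3, 1.95] 0.006
```

Call:
arm_command(targets=[{"slide":[-0.3,0.1,0.5],"twist":0.003,"gripper":4},{"slide":[-0.2,0.1,0.5],"twist":0.003,"gripper":4},{"slide":[0,0,0.5],"twist":0,"gripper":4},{"slide":[0,0,0.3],"twist":0,"gripper":4},{"slide":[0,0,0],"twist":0,"gripper":4}])

```text
time_s: 9.15
position: [0.5527, -0.2219, -0.0324]
eef_rot: [[0.992, -0.123, 0.015], [-0.123, -0.992, -0.004], [0.015, 0.002, -1.0]]
wrist_force: [0.3, -1.0, -0.8]
finger_gap: 0.47
```

Run:
```python
from h import *
from plan import plan
plan([.5515,-.222,-.034],-.122)
s=snapshot("scene"); crop(s,"s12",170,220,100,75,8)
```

```text
t 9.15 pos [ 0.5527 -0.2219 -0.0324] ang -0.1234 tilt [ 0.015   0.0017 -0.9999] F [ 0.33 -1.05 -0.75] gap 40.0 q [-0.38  0.53 -0.17  0.86  0.    1.31]
[-0.12, 0.03, 0.16] -0.001
```

The near finger (435,510) covers the shank, with the tip showing at (485,415). Close slowly.

Call:
arm_command(targets=[{"slide":[-0.1,0,0],"twist":0,"gripper":1.8},{"slide":[0,0,0],"twist":0,"gripper":1.6},{"slide":[0,0,0],"twist":0,"gripper":1.4}])

```text
time_s: 9.57
position: [0.5521, -0.2219, -0.0319]
eef_rot: [[0.992, -0.123, 0.015], [-0.123, -0.992, -0.004], [0.016, 0.002, -1.0]]
wrist_force: [0.3, -0.1, 0.3]
finger_gap: 0.159
```

Call:
arm_command(targets=[{"slide":[0,0,0],"twist":0,"gripper":1.2}])

```text
time_s: 9.7
position: [0.5521, -0.2219, -0.0318]
eef_rot: [[0.992, -0.123, 0.015], [-0.123, -0.992, -0.004], [0.016, 0.002, -1.0]]
wrist_force: [0.5, -0.4, 0.6]
finger_gap: 0.14
```

Call:
arm_command(targets=[{"slide":[0,0,0],"twist":0,"gripper":1.0}])

```text
time_s: 9.82
position: [0.5521, -0.2219, -0.0318]
eef_rot: [[0.992, -0.123, 0.015], [-0.123, -0.992, -0.004], [0.016, 0.002, -1.0]]
wrist_force: [-0.4, 0.1, 0.2]
finger_gap: 0.115
```

Call:
arm_command(targets=[{"slide":[0,0,0],"twist":0,"gripper":0.7}])

```text
time_s: 9.95
position: [0.5521, -0.2218, -0.0317]
eef_rot: [[0.992, -0.123, 0.015], [-0.123, -0.992, -0.004], [0.016, 0.002, -1.0]]
wrist_force: [-0.6, 0.6, 1.8]
finger_gap: 0.098
```

Run:
```python
from h import *
from plan import plan
plan([.5515,-.222,-.034],-.122)
```

```text
t 9.95 pos [ 0.5521 -0.2218 -0.0317] ang -0.1234 tilt [ 0.0158  0.002  -0.9999] F [-0.55  0.56  1.78] gap 8.3 q [-0.38  0.52 -0.17  0.86  0.    1.31]
[-0.05, 0.02, 0.23] -0.001
```

Call:
arm_command(targets=[{"slide":[0,0,0],"twist":0,"gripper":0.2},{"slide":[0,0,0],"twist":0,"gripper":0}])

```text
time_s: 10.2
position: [0.5521, -0.2219, -0.0317]
eef_rot: [[0.992, -0.123, 0.015], [-0.123, -0.992, -0.004], [0.016, 0.002, -1.0]]
wrist_force: [-0.8, 0.6, 1.9]
finger_gap: 0.1
```

Run:
```python
from h import *
from plan import plan
plan([.5515,-.222,-.034],-.122)
s=snapshot("scene"); crop(s,"s13",170,220,100,75,8)
```

```text
t 10.2 pos [ 0.5521 -0.2219 -0.0317] ang -0.1234 tilt [ 0.0159  0.002  -0.9999] F [-0.83  0.57  1.92] gap 8.5 q [-0.38  0.52 -0.17  0.86  0.    1.31]
[-0.06, 0.02, 0.23] -0.001
```

The fingers are clamped on the shank with the tip at (490,415). Draw it out level along the pocket's axis (tool -y).

Call:
arm_command(targets=[{"slide":[0,-0.8,0],"twist":0,"gripper":0},{"slide":[0,-1.2,0],"twist":0,"gripper":0}])

```text
time_s: 10.5
position: [0.5547, -0.2017, -0.0318]
eef_rot: [[0.992, -0.124, 0.016], [-0.124, -0.992, -0.004], [0.016, 0.002, -1.0]]
wrist_force: [0.9, -1.2, 0.3]
finger_gap: 0.096
```

Run:
```python
from h import *
from plan import plan
plan([.5521+.117*.123,-.2219+.117*.992,-.0317],-.1234)
s=snapshot("scene"); crop(s,"s14",170,220,100,75,8)
```

```text
t 10.5 pos [ 0.5547 -0.2017 -0.0318] ang -0.1245 tilt [ 0.016   0.0023 -0.9999] F [ 0.89 -1.21  0.28] gap 8.1 q [-0.35  0.51 -0.19  0.85  0.    1.35]
[-0.01, -4.83, -0.0] -0.001
[-0.01, -4.83, -0.0] -0.001
```

The pin follows: the collar is out at (415,415). I keep drawing.

Call:
arm_command(targets=[{"slide":[0,-1.8,0],"twist":0,"gripper":0},{"slide":[0,-1.8,0],"twist":0,"gripper":0},{"slide":[0,-1.8,0],"twist":0,"gripper":0},{"slide":[0,-1.8,0],"twist":0,"gripper":0}])

```text
time_s: 11.05
position: [0.5639, -0.1232, -0.0322]
eef_rot: [[0.992, -0.123, 0.015], [-0.123, -0.992, -0.003], [0.015, 0.001, -1.0]]
wrist_force: [-0.1, -1.2, -1.9]
finger_gap: 0.093
```

Run:
```python
from h import *
from plan import plan
plan([.5521+.12*.123,-.2219+.12*.992,-.0317],-.1234)
s=snapshot("scene"); crop(s,"s15",180,220,100,75,8)
```

```text
t 11.05 pos [ 0.5639 -0.1232 -0.0322] ang -0.1229 tilt [ 0.0153  0.001  -0.9999] F [-0.14 -1.23 -1.92] gap 7.9 q [-0.22  0.49 -0.23  0.84  0.    1.48]
[0.05, -2.06, -0.05] 0.001
```

Head, hinge and wires (280–490, 350–480) are out and level; only the loop bar is still inside. A further 3 cm, then lay it down.

Call:
arm_command(targets=[{"slide":[0,-1.4,0],"twist":0,"gripper":0},{"slide":[0,-1.4,0],"twist":0,"gripper":0},{"slide":[0,0,0],"twist":0,"gripper":0}])

```text
time_s: 11.48
position: [0.5678, -0.0905, -0.0322]
eef_rot: [[0.993, -0.12, 0.015], [-0.12, -0.993, -0.002], [0.015, 0.0, -1.0]]
wrist_force: [-0.1, -1.3, -2.0]
finger_gap: 0.099
```

Run:
```python
from h import *
from plan import plan
plan(None)
s=snapshot("scene"); crop(s,"s16",190,220,100,75,8)
s=snapshot("top"); crop(s,"t16",330,220,120,80,6)
```

```text
t 11.47 pos [ 0.5678 -0.0905 -0.0322] ang -0.1206 tilt [ 1.520e-02  2.000e-04 -9.999e-01] F [-0.14 -1.28 -2.  ] gap 8.4 q [-0.16  0.49 -0.23  0.83  0.    1.53]
```

The pin is fully clear of the pocket, loop folded back: bar at s16 (285,425), hinge (530,400), collar (660,375). Lower until the fingertips nearly touch the bench, then release.

Call:
arm_command(targets=[{"slide":[0,0,0.3],"twist":0,"gripper":0},{"slide":[0,0,0.25],"twist":0,"gripper":0},{"slide":[0,0,0],"twist":0,"gripper":0}])

```text
time_s: 11.95
position: [0.5676, -0.0927, -0.0383]
eef_rot: [[0.992, -0.123, 0.015], [-0.123, -0.992, -0.002], [0.015, 0.001, -1.0]]
wrist_force: [0.1, 0.0, -1.8]
finger_gap: 0.094
```

Call:
arm_command(targets=[{"slide":[0,0,0],"twist":0,"gripper":1.3},{"slide":[0,0,0],"twist":0,"gripper":2.0},{"slide":[0,0,0],"twist":0,"gripper":3.0}])

```text
time_s: 12.32
position: [0.5678, -0.093, -0.038]
eef_rot: [[0.992, -0.123, 0.015], [-0.123, -0.992, -0.003], [0.015, 0.001, -1.0]]
wrist_force: [0.4, 0.9, 0.3]
finger_gap: 0.351
```

Call:
arm_command(targets=[{"slide":[0,0,-2],"twist":0,"gripper":4},{"slide":[0,0,-3],"twist":0,"gripper":4},{"slide":[0,0,-3],"twist":0,"gripper":4}])

```text
time_s: 12.7
position: [0.5648, -0.0925, 0.042]
eef_rot: [[0.992, -0.123, 0.011], [-0.123, -0.992, -0.002], [0.011, 0.001, -1.0]]
wrist_force: [-0.1, -0.8, -0.7]
finger_gap: 0.469
```

Run:
```python
from h import *
from plan import plan
plan(None)
s=snapshot("scene"); crop(s,"s17",200,220,100,75,8)
```

```text
t 12.7 pos [ 0.5648 -0.0925  0.042 ] ang -0.1234 tilt [ 1.130e-02  6.000e-04 -9.999e-01] F [-0.1  -0.85 -0.67] gap 39.9 q [-0.16  0.42 -0.14  1.   -0.    1.53]
```

The pin lies level on the bench: tip (725,403), collar (575,405), hinge (445,410), bar (205,450).

Run:
```python
from h import *
s=snapshot("scene")
f=lambda q:((proj(s,q)[0]-[200,220])*8+3.5).round().tolist()
d=np.array([.123,.992,0]);o=np.array([.5677,-.093,.007])
b=lambda u,v,z:back(s,(np.array([u,v])-3.5)/8+[200,220],z)
for n,u,v,z in(("tip",725,403,.007),("collar top front",585,378,.014),("hinge far eye",440,370,.014),("hinge near eye",450,445,.013),("bar far",202,400,.011),("bar near",203,505,.011)):
    p=b(u,v,z); print(n,p.round(4),"s",((p-o)@d).round(4),"lat",np.cross(d,p-o)[2].round(4))
# predicted for head offset
for h in(-.037,-.041,-.045):
    print(h,"tip",f(o+d*(h+.060)),"collar",f(o+d*(h+.022)),"hinge",f(o+d*(h-.018)), "bar",f(o+d*(h-.086)))
im=s["img"].copy();crop(dict(img=im),"s18",230,250,70,40,11)
```

```text
tip [ 0.5678 -0.0745  0.007 ] s 0.0183 lat 0.0021
collar top front [ 0.5548 -0.1122  0.014 ] s -0.0206 lat 0.0105
hinge far eye [ 0.5409 -0.1516  0.014 ] s -0.0615 lat 0.0194
hinge near eye [ 0.5709 -0.1535  0.013 ] s -0.0597 lat -0.0106
bar far [ 0.5326 -0.2187  0.011 ] s -0.129 lat 0.0193
bar near [ 0.5748 -0.2229  0.011 ] s -0.128 lat -0.023
-0.037 tip [742.0, 407.0] collar [609.0, 419.0] hinge [467.0, 433.0] bar [225.0, 455.0]
-0.041 tip [728.0, 408.0] collar [595.0, 421.0] hinge [453.0, 434.0] bar [210.0, 457.0]
-0.045 tip [714.0, 409.0] collar [580.0, 422.0] hinge [439.0, 435.0] bar [196.0, 458.0]
```

```bash
python3 plan.py .5627 -.1337 .0 -.1234
```

```text
t 12.8 pos [ 0.567  -0.0928  0.0444] ang -0.1234 tilt [ 1.640e-02  8.000e-04 -9.999e-01] F [ 0.65 -0.18 -0.83] gap 40.1 q [-0.16  0.42 -0.13  1.   -0.    1.53]
[0.04, 2.05, 2.22] 0.0
[0.04, 2.05, 2.22] 0.0
```

Call:
arm_command(targets=[{"slide":[0,2.1,1.5],"twist":0,"gripper":3},{"slide":[0,2.0,1.5],"twist":0,"gripper":3},{"slide":[0,0,1.0],"twist":0,"gripper":3},{"slide":[0,0,0],"twist":0,"gripper":3}])

```text
time_s: 13.3
position: [0.5602, -0.1369, -0.0012]
eef_rot: [[0.992, -0.124, 0.012], [-0.124, -0.992, -0.002], [0.013, 0.0, -1.0]]
wrist_force: [1.7, 0.7, -0.1]
finger_gap: 0.35
```

Run:
```python
from h import *
from plan import plan
plan([.5627,-.1337,-.038],-.1234)
s=snapshot("scene"); crop(s,"s19",200,220,100,75,8)
```

```text
t 13.3 pos [ 0.5602 -0.1369 -0.0012] ang -0.1245 tilt [ 1.250e-02  4.000e-04 -9.999e-01] F [ 1.7   0.71 -0.14] gap 29.8 q [-0.24  0.46 -0.19  0.91  0.    1.45]
[0.21, -0.35, 3.68] -0.001
```

Run:
```python
from h import *
s=snapshot("scene");st=read_state();p=np.array(st["position"])+[0,0,.0395+.001];R=st["eef_rot"]
f=lambda q:((proj(s,q)[0]-[200,220])*8+3.5).round().tolist()
for x in(.015,.0295): print("now",x,[f(p+R@np.array([x,y,0])) for y in(-.011,.011)])
for yy in(-.1337,-.1357,-.1377):
  q=np.array([.5627,yy,.002]); print(yy,[f(q+R@np.array([x,y,0])) for x in (.015,.0065) for y in(-.011,.011)])
```

```text
now 0.015 [[538.0, 371.0], [458.0, 379.0]]
now 0.0295 [[541.0, 407.0], [460.0, 415.0]]
-0.1337 [[560.0, 473.0], [481.0, 481.0], [558.0, 453.0], [480.0, 460.0]]
-0.1357 [[553.0, 475.0], [474.0, 482.0], [551.0, 454.0], [473.0, 461.0]]
-0.1377 [[546.0, 476.0], [467.0, 483.0], [544.0, 455.0], [466.0, 463.0]]
```

The fingers (503,385) need about 3 mm towards the tip to sit between eye (467) and collar (570).

Call:
arm_command(targets=[{"slide":[0.2,-0.3,0.6],"twist":0,"gripper":3},{"slide":[0,0,0.9],"twist":0,"gripper":3},{"slide":[0,0,0.9],"twist":0,"gripper":3},{"slide":[0,0,0.7],"twist":0,"gripper":3},{"slide":[0,0,0],"twist":0,"gripper":3}])

```text
time_s: 14.02
position: [0.5646, -0.1329, -0.0327]
eef_rot: [[0.992, -0.122, 0.015], [-0.122, -0.993, -0.002], [0.015, 0.001, -1.0]]
wrist_force: [-0.3, -0.2, -1.0]
finger_gap: 0.358
```

Run:
```python
from h import *
from plan import plan
plan([.5627,-.134,-.038],-.1234)
s=snapshot("scene"); crop(s,"s20",200,220,100,75,8)
```

```text
t 14.03 pos [ 0.5646 -0.1329 -0.0327] ang -0.1223 tilt [ 1.500e-02  7.000e-04 -9.999e-01] F [-0.28 -0.21 -1.  ] gap 30.5 q [-0.23  0.5  -0.22  0.84  0.    1.46]
[-0.17, 0.13, 0.53] 0.001
```

The finger (488–568) is a bit near the collar (572), so I shift 2 mm back, lower the last 5 mm and close.

Call:
arm_command(targets=[{"slide":[-0.15,0.2,0.3],"twist":0,"gripper":3},{"slide":[0,0,0.15],"twist":0,"gripper":2.4},{"slide":[0,0,0],"twist":0,"gripper":1.8},{"slide":[0,0,0],"twist":0,"gripper":1.5}])

```text
time_s: 14.58
position: [0.5635, -0.1352, -0.0365]
eef_rot: [[0.992, -0.122, 0.016], [-0.122, -0.992, -0.003], [0.017, 0.001, -1.0]]
wrist_force: [1.1, -0.0, 0.4]
finger_gap: 0.176
```

Call:
arm_command(targets=[{"slide":[0,0,0],"twist":0,"gripper":1.0},{"slide":[0,0,0],"twist":0,"gripper":0.5},{"slide":[0,0,0],"twist":0,"gripper":0}])

```text
time_s: 14.95
position: [0.5635, -0.1352, -0.0362]
eef_rot: [[0.992, -0.122, 0.016], [-0.122, -0.992, -0.003], [0.017, 0.001, -1.0]]
wrist_force: [-0.4, 0.2, 0.8]
finger_gap: 0.115
```

Run:
```python
from h import *
from plan import plan
plan([.5627,-.134,-.038],-.1234)
s=snapshot("scene"); crop(s,"s21",200,220,100,75,8)
```

```text
t 14.95 pos [ 0.5635 -0.1352 -0.0362] ang -0.1225 tilt [ 1.670e-02  9.000e-04 -9.999e-01] F [-0.36  0.21  0.81] gap 9.7 q [-0.24  0.5  -0.23  0.83  0.    1.46]
[-0.09, -0.11, 0.18] 0.001
```

Run:
```python
from h import *
s=snapshot("scene");t=snapshot("top")
yaw=1.643; X=np.array([np.cos(yaw),np.sin(yaw),0]);Y=np.array([-X[1],X[0],0])
for nm,c,o,k,u0,v0 in(("scene",s,np.array([.5253,.2206,0]),18,392,188),("top",t,np.array([.5263,.2188,0]),14,205,235)):
  f=lambda q:((proj(c,q)[0]-[u0,v0]+.5)*k-.5).round().tolist()
  print(nm,"topcorner",[f(o+X*a+Y*b+[0,0,.124]) for a,b in((-.01,.011),(-.01,-.011))],"base",[f(o+X*-.01+Y*b+[0,0,.076]) for b in(.011,-.011)])
  for h in(.030,.032,.034):
    z=.056+h
    print(h,[f(o+X*-.01+Y*a+[0,0,z+b]) for a,b in((.00575,-.00575),(-.00575,-.00575),(-.00575,.00575),(.00575,.00575))],"far floor",[f(o+X*.01+Y*a+[0,0,z-.00575]) for a in(.00575,-.00575)])
crop(s,"s22",392,188,30,40,18)
```

```text
scene topcorner [[206.0, 164.0], [285.0, 258.0]] base [[166.0, 461.0], [241.0, 557.0]]
0.03 [[187.0, 458.0], [227.0, 508.0], [237.0, 438.0], [197.0, 388.0]] far floor [[323.0, 429.0], [363.0, 478.0]]
0.032 [[189.0, 446.0], [228.0, 496.0], [239.0, 425.0], [199.0, 376.0]] far floor [[325.0, 417.0], [365.0, 466.0]]
0.034 [[190.0, 434.0], [230.0, 484.0], [240.0, 413.0], [200.0, 363.0]] far floor [[327.0, 404.0], [367.0, 454.0]]
top topcorner [[314.0, 376.0], [309.0, 247.0]] base [[357.0, 392.0], [352.0, 268.0]]
0.03 [[352.0, 361.0], [349.0, 296.0], [339.0, 291.0], [342.0, 357.0]] far floor [[238.0, 367.0], [235.0, 302.0]]
0.032 [[350.0, 360.0], [347.0, 295.0], [338.0, 290.0], [340.0, 356.0]] far floor [[236.0, 366.0], [234.0, 301.0]]
0.034 [[348.0, 360.0], [346.0, 294.0], [336.0, 290.0], [338.0, 355.0]] far floor [[234.0, 366.0], [232.0, 300.0]]
```

The head is gripped (gap reading steady at 0.115, finger at (515,455) between eye and collar). Lift. The hole's lit floor edge in s22, (195,440)–(240,485), fits a hole height of about 32 mm above the plate, true z ≈ 0.088.

Call:
arm_command(targets=[{"slide":[0,0,-1],"twist":0,"gripper":0},{"slide":[0,0,-2],"twist":0,"gripper":0},{"slide":[0,0,-2.5],"twist":0,"gripper":0},{"slide":[0,-0.5,-2.5],"twist":-0.03,"gripper":0},{"slide":[0,-1,-2.5],"twist":-0.03,"gripper":0}])

```text
time_s: 15.72
position: [0.5619, -0.1198, 0.0723]
eef_rot: [[0.998, -0.062, 0.014], [-0.062, -0.998, -0.002], [0.014, 0.001, -1.0]]
wrist_force: [0.2, -0.5, -1.7]
finger_gap: 0.117
```

Run:
```python
from h import *
from plan import plan
plan([.531,.125,.07],.0722,step=30)
s=snapshot("scene"); crop(s,"s23",200,200,130,90,6)
```

```text
t 15.72 pos [ 0.5619 -0.1198  0.0723] ang -0.0618 tilt [ 0.0138  0.0014 -0.9999] F [ 0.22 -0.54 -1.66] gap 10.0 q [-0.21  0.4  -0.08  1.07  0.    1.42]
[-0.51, -2.69, 0.03] -0.015
[-0.47, -2.7, 0.03] -0.015
[-0.43, -2.71, 0.03] -0.015
[-0.39, -2.71, 0.03] -0.015
[-0.35, -2.72, 0.03] -0.015
[-0.31, -2.72, 0.03] -0.015
[-0.27, -2.73, 0.03] -0.015
[-0.23, -2.73, 0.03] -0.015
[-0.19, -2.73, 0.03] -0.015
```

The pin is held level by its head with the loop straight back. Move to in front of the stud.

Call:
arm_command(targets=[{"slide":[-0.5,-2.7,0],"twist":-0.015,"gripper":0},{"slide":[-0.5,-3.3,0],"twist":-0.015,"gripper":0},{"slide":[-0.4,-3.3,0],"twist":-0.015,"gripper":0},{"slide":[-0.4,-3.3,0],"twist":-0.02,"gripper":0},{"slide":[-0.4,-3.3,0],"twist":-0.02,"gripper":0}])

```text
time_s: 16.4
position: [0.547, 0.0432, 0.0781]
eef_rot: [[0.999, 0.024, 0.022], [0.024, -1.0, -0.003], [0.022, 0.004, -1.0]]
wrist_force: [0.9, -0.2, -1.4]
finger_gap: 0.113
```

Run:
```python
from plan import plan
plan([.531,.125,.055],.0722,step=30)
```

```text
t 16.4 pos [0.547  0.0432 0.0781] ang 0.0241 tilt [ 0.0223  0.0038 -0.9997] F [ 0.89 -0.22 -1.42] gap 9.6 q [ 0.08  0.34 -0.16  1.05 -0.01  1.63]
[-0.47, -2.74, 0.77] -0.016
[-0.42, -2.75, 0.77] -0.016
[-0.38, -2.75, 0.77] -0.016
```

Call:
arm_command(targets=[{"slide":[-0.5,-2.5,0.6],"twist":-0.016,"gripper":0},{"slide":[-0.4,-2.5,0.6],"twist":-0.016,"gripper":0},{"slide":[-0.3,-1.8,0.6],"twist":-0.016,"gripper":0},{"slide":[0,0,0],"twist":0,"gripper":0}])

```text
time_s: 16.9
position: [0.5321, 0.1147, 0.0602]
eef_rot: [[0.997, 0.076, 0.024], [0.076, -0.997, -0.003], [0.024, 0.005, -1.0]]
wrist_force: [-0.7, -0.5, -0.6]
finger_gap: 0.117
```

Run:
```python
from h import *
from plan import plan
plan([.5306,.1349,.045],.0722,step=30)
s=snapshot("scene"); crop(s,"s24",340,160,100,75,8)
s=snapshot("top"); crop(s,"t24",190,220,100,75,8)
```

```text
t 16.9 pos [0.5321 0.1147 0.0602] ang 0.0765 tilt [ 0.0236  0.0046 -0.9997] F [-0.72 -0.5  -0.6 ] gap 9.9 q [ 0.22  0.34 -0.2   1.   -0.01  1.71]
[0.0, -2.02, 1.52] 0.004
```

The pin points at the stud, tip near s24 (400,395), hole by (510,425). Come down to hole height and approach.

Call:
arm_command(targets=[{"slide":[0,-0.6,0.5],"twist":0.004,"gripper":0},{"slide":[0,-0.6,0.5],"twist":0,"gripper":0},{"slide":[0,-0.6,0.4],"twist":0,"gripper":0},{"slide":[0,0,0],"twist":0,"gripper":0}])

```text
time_s: 17.5
position: [0.5323, 0.1313, 0.0457]
eef_rot: [[0.997, 0.068, 0.025], [0.068, -0.998, -0.003], [0.025, 0.005, -1.0]]
wrist_force: [-0.8, 0.0, -2.2]
finger_gap: 0.116
```

Run:
```python
from h import *
from plan import plan
plan([.5306,.1349,.045],.0722,step=30)
p=read_state()["position"]; print("u",p@[.9974,.0725,0])
s=snapshot("scene"); crop(s,"s25",340,160,100,75,8)
```

```text
t 17.5 pos [0.5323 0.1313 0.0457] ang 0.0679 tilt [ 0.0245  0.0048 -0.9997] F [-0.83  0.03 -2.15] gap 9.9 q [ 0.25  0.36 -0.22  0.97 -0.01  1.75]
[-0.14, -0.37, 0.07] -0.004
u 0.5404184851745636
```

Call:
arm_command(targets=[{"slide":[-0.1,-0.5,0.05],"twist":-0.004,"gripper":0},{"slide":[0,-0.5,0],"twist":0,"gripper":0},{"slide":[0,-0.3,0],"twist":0,"gripper":0},{"slide":[0,0,0],"twist":0,"gripper":0}])

```text
time_s: 18.05
position: [0.5306, 0.1449, 0.0456]
eef_rot: [[0.997, 0.072, 0.026], [0.072, -0.997, -0.003], [0.025, 0.005, -1.0]]
wrist_force: [-0.4, -0.2, -2.3]
finger_gap: 0.117
```

Run:
```python
from h import *
from plan import plan
plan(None)
p=read_state()["position"]; print("u",p@[.9974,.0725,0],"tip to mouth",(.2197-p[1])/.9974-.07)
s=snapshot("scene"); crop(s,"s26",370,180,60,45,13)
```

```text
t 18.05 pos [0.5306 0.1449 0.0456] ang 0.0721 tilt [ 0.0253  0.0048 -0.9997] F [-0.45 -0.24 -2.27] gap 10.0 q [ 0.27  0.36 -0.21  0.97 -0.01  1.77]
u 0.5397407346121004 tip to mouth 0.004961699648984144
```

The pin tip (403,420) is about 5 mm off the near face, and its line runs to the hole's projected centre near (453,418). Advance in small steps.

Call:
arm_command(targets=[{"slide":[0,-0.3,0],"twist":0,"gripper":0},{"slide":[0,-0.3,0],"twist":0,"gripper":0}])

```text
time_s: 18.35
position: [0.5302, 0.1509, 0.0456]
eef_rot: [[0.997, 0.071, 0.026], [0.072, -0.997, -0.003], [0.025, 0.005, -1.0]]
wrist_force: [-0.3, 0.4, -1.3]
finger_gap: 0.114
```

Call:
arm_command(targets=[{"slide":[0,-0.3,0],"twist":0,"gripper":0}])

```text
time_s: 18.48
position: [0.5301, 0.1541, 0.0457]
eef_rot: [[0.997, 0.071, 0.026], [0.071, -0.997, -0.003], [0.026, 0.005, -1.0]]
wrist_force: [-1.0, -0.2, -1.3]
finger_gap: 0.121
```

Call:
arm_command(targets=[{"slide":[0,-0.3,0],"twist":0,"gripper":0}])

```text
time_s: 18.6
position: [0.5298, 0.1573, 0.0456]
eef_rot: [[0.997, 0.071, 0.026], [0.071, -0.997, -0.003], [0.025, 0.005, -1.0]]
wrist_force: [0.2, -0.5, -0.8]
finger_gap: 0.119
```

Call:
arm_command(targets=[{"slide":[0,-0.3,0],"twist":0,"gripper":0}])

```text
time_s: 18.73
position: [0.5296, 0.1606, 0.0456]
eef_rot: [[0.997, 0.071, 0.026], [0.072, -0.997, -0.003], [0.025, 0.005, -1.0]]
wrist_force: [-0.1, 0.3, -1.3]
finger_gap: 0.121
```

Call:
arm_command(targets=[{"slide":[0,-0.35,0],"twist":0,"gripper":0},{"slide":[0,-0.35,0],"twist":0,"gripper":0}])

```text
time_s: 18.98
position: [0.529, 0.168, 0.0456]
eef_rot: [[0.997, 0.071, 0.026], [0.072, -0.997, -0.003], [0.025, 0.005, -1.0]]
wrist_force: [0.1, -0.1, -1.4]
finger_gap: 0.119
```

Call:
arm_command(targets=[{"slide":[0,-0.35,0],"twist":0,"gripper":0},{"slide":[0,-0.35,0],"twist":0,"gripper":0}])

```text
time_s: 19.23
position: [0.5285, 0.1755, 0.0455]
eef_rot: [[0.997, 0.071, 0.026], [0.072, -0.997, -0.003], [0.025, 0.005, -1.0]]
wrist_force: [0.5, 0.2, -1.5]
finger_gap: 0.12
```

Run:
```python
from h import *
from plan import plan
plan(None)
p=read_state()["position"]; print("u",p@[.9974,.0725,0],"tip to mouth",(.2197-p[1])/.9974-.07, "T",np.round(read_state()["torque"],2))
s=snapshot("scene"); crop(s,"s27",370,180,60,45,13)
```

```text
t 19.23 pos [0.5285 0.1755 0.0455] ang 0.0716 tilt [ 0.0254  0.0048 -0.9997] F [ 0.52  0.19 -1.45] gap 10.2 q [ 0.33  0.38 -0.19  0.98 -0.01  1.83]
u 0.539808046707769 tip to mouth -0.025730997821718844 T [ 0.01 -0.    0.04]
```

The shank enters the hole with no side force. Push home.

Call:
arm_command(targets=[{"slide":[0,-0.35,0],"twist":0,"gripper":0},{"slide":[0,-0.35,0],"twist":0,"gripper":0}])

```text
time_s: 19.52
position: [0.5279, 0.1832, 0.0455]
eef_rot: [[0.997, 0.071, 0.026], [0.072, -0.997, -0.003], [0.025, 0.005, -1.0]]
wrist_force: [-0.6, 0.1, -1.4]
finger_gap: 0.12
```

Call:
arm_command(targets=[{"slide":[0,-0.25,0],"twist":0,"gripper":0}])

```text
time_s: 19.65
position: [0.5278, 0.186, 0.0455]
eef_rot: [[0.997, 0.072, 0.026], [0.072, -0.997, -0.003], [0.025, 0.005, -1.0]]
wrist_force: [0.6, 0.6, -1.9]
finger_gap: 0.117
```

Call:
arm_command(targets=[{"slide":[0,-0.2,0],"twist":0,"gripper":0}])

```text
time_s: 19.77
position: [0.5276, 0.1882, 0.0455]
eef_rot: [[0.997, 0.072, 0.026], [0.072, -0.997, -0.003], [0.025, 0.005, -1.0]]
wrist_force: [-0.2, -0.3, -1.7]
finger_gap: 0.117
```

Call:
arm_command(targets=[{"slide":[0,-0.2,0],"twist":0,"gripper":0}])

```text
time_s: 19.9
position: [0.5274, 0.1902, 0.0454]
eef_rot: [[0.997, 0.072, 0.026], [0.072, -0.997, -0.003], [0.025, 0.005, -1.0]]
wrist_force: [0.1, 0.0, -2.4]
finger_gap: 0.122
```

Call:
arm_command(targets=[{"slide":[0,-0.2,0],"twist":0,"gripper":0}])

```text
time_s: 20.02
position: [0.5273, 0.1918, 0.0454]
eef_rot: [[0.997, 0.071, 0.026], [0.071, -0.997, -0.004], [0.026, 0.006, -1.0]]
wrist_force: [1.3, -14.7, 1.1]
finger_gap: 0.118
```

Call:
arm_command(targets=[{"slide":[0,-0.2,0],"twist":0,"gripper":0}])

```text
time_s: 20.15
position: [0.5273, 0.1917, 0.0453]
eef_rot: [[0.997, 0.07, 0.026], [0.07, -0.997, -0.008], [0.026, 0.01, -1.0]]
wrist_force: [1.5, -22.9, 4.6]
finger_gap: 0.121
```

Run:
```python
from h import *
from plan import plan
plan(None)
s=snapshot("scene"); crop(s,"s28",370,170,60,55,12)
```

```text
t 20.15 pos [0.5273 0.1917 0.0453] ang 0.0704 tilt [ 0.0256  0.0102 -0.9996] F [  1.54 -22.91   4.61] gap 10.3 q [ 0.36  0.39 -0.18  0.99 -0.02  1.86]
```

Firm stop at 15–23 N: the collar is seated on the stud. Release gently and rise.

Call:
arm_command(targets=[{"slide":[0,0,0],"twist":0,"gripper":1.3},{"slide":[0,0,0],"twist":0,"gripper":1.8},{"slide":[0,0,0],"twist":0,"gripper":2.6}])

```text
time_s: 20.58
position: [0.5276, 0.1916, 0.0456]
eef_rot: [[0.997, 0.07, 0.027], [0.07, -0.998, -0.009], [0.026, 0.01, -1.0]]
wrist_force: [-0.8, -0.5, 0.3]
finger_gap: 0.301
```

Call:
arm_command(targets=[{"slide":[0,0,-1],"twist":0,"gripper":3},{"slide":[0,0,-2],"twist":0,"gripper":3},{"slide":[0,0,-2.5],"twist":0,"gripper":3},{"slide":[0,2,-2.5],"twist":0,"gripper":6},{"slide":[0,3,-2.5],"twist":0,"gripper":6}])

```text
time_s: 21.2
position: [0.5272, 0.1434, 0.1554]
eef_rot: [[0.997, 0.073, 0.025], [0.073, -0.997, -0.008], [0.025, 0.01, -1.0]]
wrist_force: [0.1, -0.9, -0.5]
finger_gap: 0.703
```

Run:
```python
from h import *
from plan import plan
plan(None)
s=snapshot("scene"); crop(s,"s29",350,160,80,65,10)
```

```text
t 21.2 pos [0.5272 0.1434 0.1554] ang 0.0733 tilt [ 0.0247  0.0101 -0.9996] F [ 0.07 -0.92 -0.48] gap 59.8 q [ 0.28  0.29 -0.02  1.23 -0.01  1.77]
```

Run:
```python
from h import *
s=snapshot("scene"); crop(s,"s30",340,195,75,50,10)
t=snapshot("top"); crop(t,"t30",190,230,100,70,8)
f=lambda q:((proj(s,q)[0]-[340,195])*10+4.5).round().tolist()
o=np.array([.5273,.1917,.0885]);X=np.array([-.0716,.9974,0]);Y=np.array([-.9974,-.0716,0])
for n,a,b in(("collar front",.022,0),("hinge+",-.018,.02),("hinge-",-.018,-.02),("bar+",-.086,.0195),("bar-",-.086,-.0195),("bar0",-.086,0)):
    print(n,f(o+X*a+Y*b),f(o+X*(a-.003)+Y*b-[0,0,.007]))
```

```text
collar front [650.0, 167.0] [635.0, 194.0]
hinge+ [460.0, 153.0] [445.0, 179.0]
hinge- [534.0, 250.0] [519.0, 277.0]
bar+ [195.0, 210.0] [182.0, 236.0]
bar- [261.0, 308.0] [247.0, 335.0]
bar0 [228.0, 258.0] [214.0, 285.0]
```

The bar's ends are at s30 (183,240) and (245,340), and in the top view along (671,148–280). I triangulate its middle.

Run:
```python
from h import *
s=snapshot("scene"); t=snapshot("top")
us=np.array([340,195])+(np.array([214,289])+.5)/10-.5; ut=np.array([190,230])+(np.array([671,214])+.5)/8-.5
Ps=[np.c_[c[1],c[2]] for c in(cam(s),cam(t))]; Ps=[cam(q)[0]@P for q,P in zip((s,t),Ps)]
X=cv2.triangulatePoints(Ps[0],Ps[1],us.reshape(2,1),ut.reshape(2,1)); X=(X[:3]/X[3]).ravel(); print(X, proj(s,X)-us,proj(t,X)-ut)
for z in(.078,.082,.086): print(z,back(s,us,z),back(t,ut,z))
```

```text
[0.53344773 0.10178011 0.08032363] [[-0.53099152  0.02382836]] [[-0.32733928 -0.11048521]]
0.078 [0.53089821 0.10407523 0.078     ] [0.53334919 0.1011405  0.078     ]
0.082 [0.53568328 0.10221706 0.082     ] [0.53307557 0.10084229 0.082     ]
0.086 [0.54046834 0.10035889 0.086     ] [0.53280195 0.10054409 0.086     ]
```

```bash
cat > p2.py <<'E'
from h import *
import sys
def go(tgt,ang=None,n=1):
    s=read_state();p=np.array(s["position"]);R=np.array(s["eef_rot"]);a=np.arctan2(R[1,0],R[0,0])
    print("t",round(s["time_s"],2),"pos",p.round(4),"ang",round(a,4),"tilt",R[2].round(4),"F",np.round(s["wrist_force"],1),"gap",round(s["finger_gap"]*85,1),"u",round(p@[.9974,.0725,0],4))
    q=p
    for tg in tgt: 
        tg=np.array(tg); print((R.T@(tg-q)*100).round(2).tolist()); q=tg
    if ang is not None: print("twist",round(-(ang-a),4))
if __name__=="__main__":
    v=[float(x) for x in sys.argv[1:]]; go([v[:3]],.0725)
E
python3 p2.py .5332 .099 .06; python3 p2.py .5332 .099 .0315
```

```text
t 21.45 pos [0.5271 0.1436 0.1537] ang 0.0717 tilt [ 0.024   0.0101 -0.9997] F [0.1 0.3 0.1] gap 59.6 u 0.5361
[0.06, 4.4, 9.42]
twist -0.0008
t 21.45 pos [0.5271 0.1436 0.1537] ang 0.0717 tilt [ 0.024   0.0101 -0.9997] F [0.1 0.3 0.1] gap 59.6 u 0.5361
[-0.0, 4.37, 12.27]
twist -0.0008
```

Call:
arm_command(targets=[{"slide":[0,2.2,1.5],"twist":0,"gripper":6},{"slide":[0,2.2,2.5],"twist":0,"gripper":6},{"slide":[0,0,2.5],"twist":0,"gripper":6},{"slide":[0,0,2.0],"twist":0,"gripper":6},{"slide":[0,0,0],"twist":0,"gripper":6}])

```text
time_s: 22.08
position: [0.5294, 0.1013, 0.0628]
eef_rot: [[0.997, 0.076, 0.019], [0.076, -0.997, -0.008], [0.018, 0.01, -1.0]]
wrist_force: [-0.1, -0.6, 0.2]
finger_gap: 0.701
```

Run:
```python
from p2 import *
go([[.5332,.099,.0315]],.0725)
s=snapshot("scene"); crop(s,"s31",340,180,75,60,10)
```

```text
t 22.07 pos [0.5294 0.1013 0.0628] ang 0.0761 tilt [ 0.0178  0.0099 -0.9998] F [-0.1 -0.6  0.2] gap 59.6 u 0.5354
[0.3, 0.22, 3.14]
twist 0.0036
```

Run:
```python
from p2 import *
s=snapshot("scene");st=read_state();R=np.array(st["eef_rot"])
f=lambda q:((proj(s,q)[0]-[340,180])*10+4.5).round().tolist()
p=np.array(st["position"])+[0,0,.0395+.0045]
for x in(-.03,.03,.0445): print("now",x,[f(p+R@np.array([x,y,0])) for y in(-.011,.011)])
q=np.array([.5332,.099,.0315+.0395+.0045])
for x in(-.03,.03,.0445): print("tgt tip",x,[f(q+R@np.array([x,y,0])) for y in(-.011,.011)])
for x in(-.022,.022): print("closed at bar height",x,[f(q+R@np.array([x,y,-.006])) for y in(-.011,.011)])
```

```text
now -0.03 [[203.0, 255.0], [116.0, 272.0]]
now 0.03 [[309.0, 399.0], [218.0, 418.0]]
now 0.0445 [[335.0, 436.0], [244.0, 455.0]]
tgt tip -0.03 [[189.0, 376.0], [103.0, 394.0]]
tgt tip 0.03 [[292.0, 522.0], [203.0, 542.0]]
tgt tip 0.0445 [[318.0, 560.0], [228.0, 579.0]]
closed at bar height -0.022 [[204.0, 374.0], [117.0, 392.0]]
closed at bar height 0.022 [[279.0, 481.0], [190.0, 500.0]]
```

Call:
arm_command(targets=[{"slide":[0.3,0.1,0.8],"twist":0.003,"gripper":6},{"slide":[0,0,1.0],"twist":0,"gripper":6},{"slide":[0,0,0.9],"twist":0,"gripper":6},{"slide":[0,0,0],"twist":0,"gripper":6}])

```text
time_s: 22.68
position: [0.5356, 0.1011, 0.0372]
eef_rot: [[0.997, 0.073, 0.023], [0.073, -0.997, -0.007], [0.023, 0.009, -1.0]]
wrist_force: [0.3, 0.4, -0.1]
finger_gap: 0.705
```

Run:
```python
from p2 import *
go([[.5332,.1,.0315]],.0725)
s=snapshot("scene"); crop(s,"s32",340,180,75,60,10)
```

```text
t 22.68 pos [0.5356 0.1011 0.0372] ang 0.0735 tilt [ 0.0228  0.0092 -0.9997] F [ 0.3  0.4 -0.1] gap 59.9 u 0.5415
[-0.26, 0.09, 0.57]
twist 0.001
```

The near finger (280,510) covers the bar's near end and the far finger (160,355) stands beside the far end (180,385). Last 6 mm down, centre and close.

Call:
arm_command(targets=[{"slide":[-0.25,0,0.5],"twist":0,"gripper":5.6},{"slide":[0,0,0.2],"twist":0,"gripper":5.2},{"slide":[0,0,0],"twist":0,"gripper":4.8}])

```text
time_s: 23.1
position: [0.5336, 0.1009, 0.0306]
eef_rot: [[0.997, 0.073, 0.025], [0.073, -0.997, -0.007], [0.024, 0.009, -1.0]]
wrist_force: [0.2, 0.5, -0.1]
finger_gap: 0.563
```

Call:
arm_command(targets=[{"slide":[0,0,0],"twist":0,"gripper":4.5}])

```text
time_s: 23.22
position: [0.5337, 0.1009, 0.0307]
eef_rot: [[0.997, 0.073, 0.025], [0.073, -0.997, -0.007], [0.024, 0.009, -1.0]]
wrist_force: [-0.2, 0.8, 0.3]
finger_gap: 0.526
```

Call:
arm_command(targets=[{"slide":[0,0,0],"twist":0,"gripper":4.2}])

```text
time_s: 23.35
position: [0.5338, 0.101, 0.0308]
eef_rot: [[0.997, 0.073, 0.025], [0.073, -0.997, -0.007], [0.024, 0.009, -1.0]]
wrist_force: [-1.0, 0.1, -0.5]
finger_gap: 0.497
```

Run:
```python
from p2 import *
go([[.5332,.1,.0315]],.0725)
s=snapshot("scene"); crop(s,"s33",340,180,75,60,10)
```

```text
t 23.35 pos [0.5338 0.101  0.0308] ang 0.0734 tilt [ 0.0244  0.009  -0.9997] F [-1.   0.1 -0.5] gap 42.3 u 0.5397
[-0.06, 0.09, -0.07]
twist 0.0009
```

Call:
arm_command(targets=[{"slide":[0,0,0],"twist":0,"gripper":3.9}])

```text
time_s: 23.52
position: [0.5338, 0.101, 0.0308]
eef_rot: [[0.997, 0.073, 0.025], [0.073, -0.997, -0.007], [0.024, 0.009, -1.0]]
wrist_force: [-0.5, 0.1, 0.9]
finger_gap: 0.467
```

Call:
arm_command(targets=[{"slide":[0,0,0],"twist":0,"gripper":3.6}])

```text
time_s: 23.65
position: [0.5338, 0.101, 0.0309]
eef_rot: [[0.997, 0.073, 0.025], [0.073, -0.997, -0.007], [0.024, 0.009, -1.0]]
wrist_force: [-1.1, -0.9, 0.6]
finger_gap: 0.465
```

Call:
arm_command(targets=[{"slide":[0,0,-0.5],"twist":0,"gripper":3.6},{"slide":[0,-0.1,-0.6],"twist":0,"gripper":3.6}])

```text
time_s: 23.9
position: [0.5333, 0.1013, 0.0422]
eef_rot: [[0.997, 0.073, 0.025], [0.073, -0.997, -0.009], [0.024, 0.01, -1.0]]
wrist_force: [1.3, -9.2, -2.5]
finger_gap: 0.463
```

Run:
```python
from p2 import *
go([])
s=snapshot("scene"); crop(s,"s34",340,180,75,60,10)
```

```text
t 23.9 pos [0.5333 0.1013 0.0422] ang 0.073 tilt [ 0.0239  0.0105 -0.9997] F [ 1.3 -9.2 -2.5] gap 39.4 u 0.5392
```

```bash
cat > arc.py <<'E'
from p2 import *
def arc(ths,r=.069,yh=.1687,zh=.0385,u=.5392):
    t=[]
    for th in np.radians(ths):
        y=yh-r*.9974*np.cos(th); t.append([(u-.0725*y)/.9974,y,zh+r*np.sin(th)])
    go(t,.0725)
    p=read_state()["position"]; print("now theta",np.degrees(np.arctan2(p[2]-zh,(yh-p[1])/.9974)).round(1),"r",np.hypot(p[2]-zh,(yh-p[1])/.9974).round(4))
if __name__=="__main__": arc([float(x) for x in sys.argv[1:]])
E
python3 arc.py 10 20 30 40
```

```text
t 23.95 pos [0.5337 0.1013 0.043 ] ang 0.0729 tilt [ 0.0248  0.0107 -0.9996] F [ 0.5 -6.5 -0.8] gap 39.5 u 0.5396
[-0.02, 0.04, -0.75]
[0.03, -0.3, -1.16]
[0.03, -0.5, -1.1]
[0.02, -0.68, -0.99]
twist 0.0004
now theta 3.8 r 0.0677
```

Call:
arm_command(targets=[{"slide":[0,0.1,-0.75],"twist":0,"gripper":3.6},{"slide":[0,-0.3,-1.15],"twist":0,"gripper":3.6}])

```text
time_s: 24.2
position: [0.5323, 0.1032, 0.0627]
eef_rot: [[0.997, 0.072, 0.024], [0.073, -0.997, -0.009], [0.023, 0.011, -1.0]]
wrist_force: [-2.4, -1.2, -4.6]
finger_gap: 0.466
```

```bash
python3 arc.py 30 40 50
python3 - <<'E'
from h import *
s=snapshot("scene"); crop(s,"s35",340,160,75,80,8)
E
```

```text
t 24.2 pos [0.5323 0.1032 0.0627] ang 0.0727 tilt [ 0.0233  0.0112 -0.9997] F [-2.4 -1.2 -4.6] gap 39.6 u 0.5384
[0.1, -0.57, -1.03]
[0.02, -0.68, -0.99]
[0.02, -0.84, -0.86]
twist 0.0002
now theta 20.2 r 0.07
```

The loop is swinging up with the grip while the pin's head stays put at (440,415); the force is about 5 N. Continue along the arc.

Call:
arm_command(targets=[{"slide":[0.05,-0.6,-1.05],"twist":0,"gripper":3.6},{"slide":[0,-0.7,-1.0],"twist":0,"gripper":3.6}])

```text
time_s: 24.5
position: [0.5311, 0.1176, 0.0855]
eef_rot: [[0.997, 0.073, 0.024], [0.073, -0.997, -0.009], [0.023, 0.011, -1.0]]
wrist_force: [2.6, -2.0, -5.0]
finger_gap: 0.464
```

```bash
python3 arc.py 50 60 70
```

```text
t 24.5 pos [0.5311 0.1176 0.0855] ang 0.073 tilt [ 0.0234  0.0109 -0.9997] F [ 2.6 -2.  -5. ] gap 39.4 u 0.5382
[0.11, -0.68, -0.59]
[0.02, -0.98, -0.7]
[0.01, -1.08, -0.52]
twist 0.0005
now theta 42.5 r 0.0696
```

Call:
arm_command(targets=[{"slide":[0.05,-0.7,-0.6],"twist":0,"gripper":3.6},{"slide":[0,-1.0,-0.7],"twist":0,"gripper":3.6}])

```text
time_s: 24.75
position: [0.5304, 0.1363, 0.0998]
eef_rot: [[0.997, 0.073, 0.025], [0.073, -0.997, -0.009], [0.025, 0.01, -1.0]]
wrist_force: [0.5, 0.0, -3.1]
finger_gap: 0.452
```

```bash
python3 arc.py 70 80 90 100
python3 - <<'E'
from h import *
s=snapshot("scene"); crop(s,"s36",350,140,80,90,7)
E
```

```text
t 24.75 pos [0.5304 0.1363 0.0998] ang 0.0732 tilt [ 0.0246  0.0104 -0.9996] F [ 0.5  0.  -3.1] gap 38.4 u 0.5389
[0.04, -0.89, -0.36]
[0.01, -1.16, -0.32]
[0.0, -1.2, -0.12]
[-0.0, -1.2, 0.09]
twist 0.0007
now theta 62.1 r 0.0694
```

```bash
python3 - <<'E'
from h import *
s=snapshot("scene"); crop(s,"s37",362,175,45,48,15)
E
python3 - <<'E'
from h import *
from scipy.optimize import least_squares
s=snapshot("scene")
X=np.array([-.0725,.9974,0]);Y=np.array([-.9974,-.0725,0]);Z=np.array([0,0,1.])
inv=lambda c,u0,v0,k:np.array([u0,v0])+(np.array(c)+.5)/k-.5
# s37 : bar ends, near eye, ; s30 initial: bar ends
b=np.array([inv(c,362,175,15) for c in((122,235),(218,415))])
b0=np.array([inv(c,340,195,10) for c in((183,240),(245,340))])
# bar mid constrained to stud centre plane: lateral u fixed; solve (s,z)
O=np.array([.5253,.2206,0])
def solve(b):
    f=lambda q:np.concatenate([(proj(s,O+X*q[0]+Y*(l+q[2])+Z*q[1])[0]-bb) for l,bb in((.0195,b[0]),(-.0195,b[1]))]).ravel()
    r=least_squares(f,[-.1,.09,0]); return r.x,f(r.x)
for bb in(b0,b): 
    q,res=solve(bb); print("s,z,lat",q.round(4),res.round(2))
# hinge predicted at s=-(10+22... )= -.050 z .088
print("expected bar0 s", -.032-.086)
p=np.array([.5304,.1363,.0998]); print("TCP s",(p-O)@X,"tip z",p[2]+.0395)
E
```

```text
s,z,lat [-0.1156  0.076   0.0051] [-0.17  0.11  0.16 -0.11]
s,z,lat [-0.1397  0.2218 -0.091 ] [-0.86  0.65  0.83 -0.63]
expected bar0 s -0.118
TCP s -0.08445056999999997 tip z 0.1393
```

Run:
```python
from h import *
from scipy.optimize import least_squares
s=snapshot("scene")
X=np.array([-.0725,.9974,0]);Y=np.array([-.9974,-.0725,0]);Z=np.array([0,0,1.])
inv=lambda c,u0,v0,k:np.array([u0,v0])+(np.array(c)+.5)/k-.5
O=np.array([.5253,.2206,0])
f=lambda q:((proj(s,q)[0]-[362,175]+.5)*15-.5).round().tolist()
hs,hz=-.050,.0875
for th in(50,56,62,68):
    t=np.radians(th); c=O+X*(hs-.068*np.cos(t))+Z*(hz+.068*np.sin(t)); print(th,[f(c+Y*l) for l in(.0195,-.0195)])
print("hinge",[f(O+X*hs+Z*hz+Y*l) for l in(.02,-.02)])
st=read_state();R=np.array(st["eef_rot"]);p=st["position"]+np.array([0,0,.0395+.002])
print("pads",[[f(p+R@np.array([x,y,z])) for y in(-.011,.011)for z in (0,-.02)] for x in(-.0205,.0205)])
```

```text
50 [[111.0, 320.0], [217.0, 463.0]]
56 [[147.0, 289.0], [254.0, 432.0]]
62 [[186.0, 262.0], [294.0, 403.0]]
68 [[226.0, 238.0], [336.0, 378.0]]
hinge [[342.0, 538.0], [452.0, 685.0]]
pads [[[227.0, 284.0], [237.0, 173.0], [94.0, 310.0], [103.0, 198.0]], [[342.0, 427.0], [354.0, 314.0], [206.0, 454.0], [216.0, 341.0]]]
```

The bar has slid to the trailing lower corner of the pads (s37 (115,235)–(220,420)), so this end-on grip won't carry it over the top. I'll back the loop down, release it, and re-grip the bar across its middle with the jaws along the pin, where it can't slip sideways.

Call:
arm_command(targets=[{"slide":[0,1.0,0.8],"twist":0,"gripper":3.6},{"slide":[0,1.0,1.1],"twist":0,"gripper":3.6},{"slide":[0,0.6,1.2],"twist":0,"gripper":3.6},{"slide":[0,0.3,1.2],"twist":0,"gripper":3.6}])

```text
time_s: 25.45
position: [0.5344, 0.1039, 0.0539]
eef_rot: [[0.997, 0.072, 0.026], [0.072, -0.997, -0.008], [0.026, 0.01, -1.0]]
wrist_force: [0.1, -0.3, -0.5]
finger_gap: 0.422
```

```bash
python3 arc.py 10
python3 - <<'E'
from h import *
s=snapshot("scene"); crop(s,"s38",345,170,75,60,10)
E
```

```text
t 25.45 pos [0.5344 0.1039 0.0539] ang 0.0723 tilt [ 0.0258  0.01   -0.9996] F [ 0.1 -0.3 -0.5] gap 35.9 u 0.5406
[-0.15, 0.28, 0.34]
twist -0.0002
now theta 13.3 r 0.0668
```

The loop fell back to its stop; the pin is still in. Rise, quarter-turn, and set up over the bar's middle.

Call:
arm_command(targets=[{"slide":[0,0,-2.0],"twist":0,"gripper":4},{"slide":[0,0,-1.0],"twist":-0.18,"gripper":4},{"slide":[0,0,0],"twist":-0.18,"gripper":4},{"slide":[0,0,0],"twist":-0.18,"gripper":4},{"slide":[0,0,0],"twist":-0.18,"gripper":4}])

```text
time_s: 26.12
position: [0.532, 0.1035, 0.0808]
eef_rot: [[0.687, 0.726, 0.022], [0.726, -0.687, -0.009], [0.008, 0.022, -1.0]]
wrist_force: [0.6, 0.2, 0.7]
finger_gap: 0.468
```

Call:
arm_command(targets=[{"slide":[0,0,0],"twist":-0.18,"gripper":4},{"slide":[0,0,0],"twist":-0.18,"gripper":4},{"slide":[0,0,0],"twist":-0.18,"gripper":4},{"slide":[0,0,0],"twist":-0.18,"gripper":4},{"slide":[0,0,0],"twist":-0.13,"gripper":4}])

```text
time_s: 26.75
position: [0.5316, 0.1038, 0.0792]
eef_rot: [[-0.122, 0.992, 0.02], [0.992, 0.122, -0.009], [-0.011, 0.019, -1.0]]
wrist_force: [-0.2, 1.1, -0.4]
finger_gap: 0.469
```

Run:
```python
from p2 import *
go([[.5332,.1025,.055]],.0725+np.pi/2)
s=snapshot("scene"); crop(s,"s39",330,160,90,75,8)
t=snapshot("top"); crop(t,"t39",190,230,100,70,8)
```

```text
t 26.75 pos [0.5316 0.1038 0.0792] ang 1.6929 tilt [-0.0113  0.0191 -0.9998] F [-0.2  1.1 -0.4] gap 39.9 u 0.5377
[-0.12, 0.1, 2.42]
twist 0.0496
```

Fingers at (195,415) and (355,385) straddle the bar line (225,490)–(285,565), about 2 mm too far forward. Adjust and descend.

Call:
arm_command(targets=[{"slide":[-0.2,0.1,1.2],"twist":0.05,"gripper":4},{"slide":[0,0,1.3],"twist":0,"gripper":4},{"slide":[0,0,1.2],"twist":0,"gripper":4},{"slide":[0,0,0],"twist":0,"gripper":4}])

```text
time_s: 27.35
position: [0.5334, 0.1017, 0.04]
eef_rot: [[-0.06, 0.998, 0.02], [0.998, 0.061, -0.009], [-0.01, 0.019, -1.0]]
wrist_force: [0.2, -1.3, 0.6]
finger_gap: 0.473
```

Run:
```python
from p2 import *
go([[.5330,.1015,.029]],.0725+np.pi/2)
s=snapshot("scene"); crop(s,"s40",330,170,80,70,9)
```

```text
t 27.35 pos [0.5334 0.1017 0.04  ] ang 1.6312 tilt [-0.01    0.0192 -0.9998] F [ 0.2 -1.3  0.6] gap 40.2 u 0.5393
[-0.0, -0.06, 1.1]
twist -0.0121
```

The right finger (385,465) stands inside the loop between the wires and the left one (200,500) outside the bar. Lower 11 mm and close on the bar.

Call:
arm_command(targets=[{"slide":[0,0,0.5],"twist":-0.012,"gripper":3},{"slide":[0,0,0.5],"twist":0,"gripper":2.2},{"slide":[0,0,0],"twist":0,"gripper":1.6},{"slide":[0,0,0],"twist":0,"gripper":1.2}])

```text
time_s: 27.9
position: [0.5345, 0.1018, 0.0308]
eef_rot: [[-0.073, 0.997, 0.022], [0.997, 0.074, -0.008], [-0.01, 0.021, -1.0]]
wrist_force: [0.2, -0.4, -1.0]
finger_gap: 0.137
```

Call:
arm_command(targets=[{"slide":[0,0,0],"twist":0,"gripper":1.0}])

```text
time_s: 28.02
position: [0.5347, 0.1019, 0.0309]
eef_rot: [[-0.073, 0.997, 0.022], [0.997, 0.074, -0.008], [-0.01, 0.021, -1.0]]
wrist_force: [-0.0, 0.5, -0.4]
finger_gap: 0.116
```

Call:
arm_command(targets=[{"slide":[0,0,0],"twist":0,"gripper":0.85}])

```text
time_s: 28.15
position: [0.5345, 0.1019, 0.031]
eef_rot: [[-0.073, 0.997, 0.022], [0.997, 0.074, -0.008], [-0.01, 0.021, -1.0]]
wrist_force: [-1.2, 0.1, -0.4]
finger_gap: 0.102
```

Run:
```python
from p2 import *
go([[.5330,.1015,.029]],.0725+np.pi/2)
s=snapshot("scene"); crop(s,"s41",330,170,80,70,9)
```

```text
t 28.15 pos [0.5345 0.1019 0.031 ] ang 1.6443 tilt [-0.0099  0.0213 -0.9997] F [-1.2  0.1 -0.4] gap 8.6 u 0.5405
[-0.02, -0.16, 0.19]
twist 0.001
```

Call:
arm_command(targets=[{"slide":[0,0,0],"twist":0,"gripper":0.75}])

```text
time_s: 28.32
position: [0.5343, 0.1018, 0.0309]
eef_rot: [[-0.074, 0.997, 0.022], [0.997, 0.074, -0.008], [-0.01, 0.021, -1.0]]
wrist_force: [-1.8, -0.3, -0.2]
finger_gap: 0.091
```

Call:
arm_command(targets=[{"slide":[0,0,-0.5],"twist":0,"gripper":0.75},{"slide":[0,0,-0.5],"twist":0,"gripper":0.75}])

```text
time_s: 28.58
position: [0.5334, 0.1017, 0.041]
eef_rot: [[-0.074, 0.997, 0.02], [0.997, 0.074, -0.009], [-0.01, 0.02, -1.0]]
wrist_force: [-2.4, -0.5, 0.1]
finger_gap: 0.093
```

Run:
```python
from arc import *
arc([20,30,40],r=.069,yh=.1697,zh=.0392,u=.5405)
s=snapshot("scene"); crop(s,"s42",330,170,80,70,9)
```

```text
t 28.57 pos [0.5334 0.1017 0.041 ] ang 1.6445 tilt [-0.0104  0.0196 -0.9998] F [-2.4 -0.5  0.1] gap 7.9 u 0.5394
[0.3, 0.15, -2.18]
[0.5, 0.02, -1.1]
[0.68, 0.02, -0.99]
twist 1.572
now theta 1.6 r 0.0682
```

The bar is coming up with the grip (near end (325,518), was (325,548)) with little force. Continue the arc; tool x is now forward.

Call:
arm_command(targets=[{"slide":[0.05,0.05,-1.0],"twist":0,"gripper":0.75},{"slide":[0.25,0.05,-1.1],"twist":0,"gripper":0.75},{"slide":[0.5,0,-1.1],"twist":0,"gripper":0.75}])

```text
time_s: 29.0
position: [0.5332, 0.1097, 0.0756]
eef_rot: [[-0.073, 0.997, 0.021], [0.997, 0.073, -0.01], [-0.011, 0.02, -1.0]]
wrist_force: [-2.3, -3.7, -1.0]
finger_gap: 0.092
```

Run:
```python
from arc import *
arc([40,50,60],r=.069,yh=.1697,zh=.0392,u=.5395)
s=snapshot("scene"); crop(s,"s43",330,150,80,80,8)
```

```text
t 29.0 pos [0.5332 0.1097 0.0756] ang 1.6438 tilt [-0.0115  0.0197 -0.9997] F [-2.3 -3.7 -1. ] gap 7.9 u 0.5398
[0.72, -0.01, -0.8]
[0.84, 0.02, -0.86]
[0.98, 0.01, -0.7]
twist 1.5713
now theta 31.2 r 0.0703
```

Call:
arm_command(targets=[{"slide":[0.7,0,-0.8],"twist":0,"gripper":0.6},{"slide":[0.85,0,-0.85],"twist":0,"gripper":0.6}])

```text
time_s: 29.3
position: [0.532, 0.1258, 0.0942]
eef_rot: [[-0.073, 0.997, 0.022], [0.997, 0.073, -0.011], [-0.012, 0.021, -1.0]]
wrist_force: [-3.8, -1.8, 0.3]
finger_gap: 0.083
```

Run:
```python
from arc import *
arc([60,70,80,90],r=.069,yh=.1697,zh=.0392,u=.5395)
s=snapshot("scene"); crop(s,"s44",340,140,80,80,8)
```

```text
t 29.3 pos [0.532  0.1258 0.0942] ang 1.6437 tilt [-0.0124  0.021  -0.9997] F [-3.8 -1.8  0.3] gap 7.1 u 0.5397
[0.95, -0.01, -0.48]
[1.08, 0.01, -0.52]
[1.16, 0.01, -0.33]
[1.2, 0.0, -0.12]
twist 1.5712
now theta 51.3 r 0.0705
```

The bar has crept down towards the finger tips (bar's near end (300,540) against tips (250,510)). Driving forward without rising lets the rigid loop push it back up between the pads.

Call:
arm_command(targets=[{"slide":[0.5,0,0],"twist":0,"gripper":0.75},{"slide":[0.5,0,0],"twist":0,"gripper":0.75}])

```text
time_s: 29.6
position: [0.5322, 0.1362, 0.0962]
eef_rot: [[-0.073, 0.997, 0.025], [0.997, 0.073, -0.012], [-0.014, 0.024, -1.0]]
wrist_force: [-4.0, -11.9, 15.7]
finger_gap: 0.088
```

Run:
```python
from arc import *
arc([70,80,90],r=.069,yh=.1697,zh=.0392,u=.5395)
s=snapshot("scene"); crop(s,"s45",360,180,50,50,12)
```

```text
t 29.6 pos [0.5322 0.1362 0.0962] ang 1.644 tilt [-0.0136  0.024  -0.9996] F [ -4.  -11.9  15.7] gap 7.5 u 0.5407
[0.99, -0.1, -0.8]
[1.16, 0.01, -0.33]
[1.2, 0.0, -0.12]
twist 1.5715
now theta 59.5 r 0.0661
```

Contact force now points along the wires (loop ≈55° up). No firm grip is needed from here: with jaws slightly open the rear finger can push the bar forward over the top.

Call:
arm_command(targets=[{"slide":[0,0,0],"twist":0,"gripper":1.2},{"slide":[0,0,0.3],"twist":0,"gripper":1.3},{"slide":[0.4,0,0],"twist":0,"gripper":1.3}])

```text
time_s: 30.02
position: [0.5331, 0.1414, 0.0934]
eef_rot: [[-0.073, 0.997, 0.027], [0.997, 0.073, -0.01], [-0.012, 0.026, -1.0]]
wrist_force: [0.1, -0.4, 0.2]
finger_gap: 0.153
```

Run:
```python
from p2 import *
go([[.5315,.155,.1]],.0725+np.pi/2)
s=snapshot("scene"); crop(s,"s46",360,180,50,50,12)
```

```text
t 30.02 pos [0.5331 0.1414 0.0934] ang 1.644 tilt [-0.0119  0.0265 -0.9996] F [ 0.1 -0.4  0.2] gap 13.0 u 0.542
[1.36, -0.05, -0.67]
twist 0.0007
```

The bar (245,205)–(280,275) now sits well up between the fingers, whose tips are at (205,290) and (310,265). Push on over.

Call:
arm_command(targets=[{"slide":[0.7,-0.15,-0.4],"twist":0,"gripper":1.3},{"slide":[0.7,-0.1,-0.4],"twist":0,"gripper":1.3}])

```text
time_s: 30.32
position: [0.5291, 0.1566, 0.1015]
eef_rot: [[-0.073, 0.997, 0.027], [0.997, 0.073, -0.01], [-0.012, 0.026, -1.0]]
wrist_force: [-0.3, 0.3, -0.3]
finger_gap: 0.152
```

Run:
```python
from p2 import *
go([[.528,.175,.108]],.0725+np.pi/2)
s=snapshot("scene"); crop(s,"s47",360,170,60,55,11)
```

```text
t 30.32 pos [0.5291 0.1566 0.1015] ang 1.644 tilt [-0.0115  0.0262 -0.9996] F [-0.3  0.3 -0.3] gap 13.0 u 0.5391
[1.83, 0.04, -0.67]
twist 0.0007
```

The loop is almost upright: wires (345,560)→(325,320), bar at (295,290) between the fingers. Carry it past vertical.

Call:
arm_command(targets=[{"slide":[0.9,0.05,-0.2],"twist":0,"gripper":1.3},{"slide":[0.9,0,-0.1],"twist":0,"gripper":1.3},{"slide":[0.9,0,0],"twist":0,"gripper":1.3},{"slide":[0.9,0,0],"twist":0,"gripper":1.3}])

```text
time_s: 30.88
position: [0.5268, 0.196, 0.1051]
eef_rot: [[-0.074, 0.997, 0.028], [0.997, 0.074, -0.009], [-0.011, 0.027, -1.0]]
wrist_force: [-0.2, 0.5, -0.1]
finger_gap: 0.149
```

Run:
```python
from p2 import *
go([[.526,.2,.105]],.0725+np.pi/2)
s=snapshot("scene"); crop(s,"s48",360,160,65,65,10)
```

```text
t 30.88 pos [0.5268 0.196  0.1051] ang 1.6446 tilt [-0.011   0.0272 -0.9996] F [-0.2  0.5 -0.1] gap 12.7 u 0.5397
[0.4, -0.06, 0.0]
twist 0.0013
```

The loop leans forward past upright, wires (330,610)→(450,360), bar resting on the front finger. Lift off so it falls onto the stud.

Call:
arm_command(targets=[{"slide":[0,0,-1.5],"twist":0,"gripper":1.5},{"slide":[0,0,-2.0],"twist":0,"gripper":1.5},{"slide":[-1.5,0,-1.0],"twist":0,"gripper":0},{"slide":[-1.5,0,0],"twist":0,"gripper":0}])

```text
time_s: 31.42
position: [0.5278, 0.1664, 0.1537]
eef_rot: [[-0.076, 0.997, 0.029], [0.997, 0.076, -0.009], [-0.011, 0.028, -1.0]]
wrist_force: [-0.2, -0.3, -0.4]
finger_gap: 0.002
```

Run:
```python
from p2 import *
go([[.526,.2,.105]],.0725+np.pi/2)
s=snapshot("scene"); crop(s,"s49",370,170,60,60,11)
```

```text
t 31.43 pos [0.5278 0.1664 0.1537] ang 1.6468 tilt [-0.0108  0.0278 -0.9996] F [-0.2 -0.3 -0.4] gap 0.2 u 0.5385
[3.42, -0.06, 4.83]
twist 0.0035
```

The loop rests at about 115°, bar (300,190)–(390,295), held by hinge friction. I'll come down behind the bar with shut fingers and push it over.

Call:
arm_command(targets=[{"slide":[0,0,1.8],"twist":0,"gripper":0},{"slide":[0,0.05,1.8],"twist":0,"gripper":0},{"slide":[0,0,1.5],"twist":0,"gripper":0}])

```text
time_s: 31.85
position: [0.5302, 0.1612, 0.1008]
eef_rot: [[-0.071, 0.997, 0.029], [0.997, 0.072, -0.009], [-0.011, 0.028, -1.0]]
wrist_force: [0.2, -0.2, 0.1]
finger_gap: -0.002
```

Run:
```python
from p2 import *
go([[.526,.2,.095]],.0725+np.pi/2)
s=snapshot("scene"); crop(s,"s50",370,170,60,60,11)
```

```text
t 31.85 pos [0.5302 0.1612 0.1008] ang 1.6422 tilt [-0.0115  0.028  -0.9995] F [ 0.2 -0.2  0.1] gap -0.1 u 0.5405
[3.91, -0.15, 0.53]
twist -0.0011
```

Run:
```python
from h import *
s=snapshot("scene"); crop(s,"s51",380,180,30,30,24)
st=read_state();R=np.array(st["eef_rot"]);p=np.array(st["position"])+[0,0,.0395]
f=lambda q:((proj(s,q)[0]-[380,180]+.5)*24-.5).round().tolist()
print("finger bottom corners",[f(p+R@np.array([x,y,0])) for x in(-.0145,.0145) for y in(-.011,.011)])
```

```text
finger bottom corners [[-29.0, 401.0], [69.0, 524.0], [248.0, 347.0], [350.0, 468.0]]
```

Call:
arm_command(targets=[{"slide":[0.8,0,0.1],"twist":0,"gripper":0},{"slide":[0.8,0,0.1],"twist":0,"gripper":0},{"slide":[0.8,0,0.1],"twist":0,"gripper":0}])

```text
time_s: 32.33
position: [0.5282, 0.1865, 0.0978]
eef_rot: [[-0.071, 0.997, 0.028], [0.997, 0.071, -0.01], [-0.011, 0.027, -1.0]]
wrist_force: [-0.7, -0.3, 0.6]
finger_gap: 0.001
```

Run:
```python
from p2 import *
go([[.526,.2,.092]],.0725+np.pi/2)
s=snapshot("scene"); crop(s,"s52",375,165,50,50,13)
```

```text
t 32.33 pos [0.5282 0.1865 0.0978] ang 1.6419 tilt [-0.0115  0.0272 -0.9996] F [-0.7 -0.3  0.6] gap 0.1 u 0.5403
[1.37, -0.14, 0.56]
twist -0.0014
```

The fingers now stand between the wires, behind the bar (390,330)–(440,405). Push on, lowering gently to just above the stud's top.

Call:
arm_command(targets=[{"slide":[0.6,-0.05,0.2],"twist":0,"gripper":0},{"slide":[0.6,0,0.2],"twist":0,"gripper":0},{"slide":[0.5,0,0.2],"twist":0,"gripper":0}])

```text
time_s: 32.75
position: [0.5265, 0.2057, 0.0914]
eef_rot: [[-0.072, 0.997, 0.028], [0.997, 0.072, -0.009], [-0.011, 0.028, -1.0]]
wrist_force: [0.2, 0.1, -0.5]
finger_gap: 0.003
```

Run:
```python
from p2 import *
go([[.526,.215,.0905]],.0725+np.pi/2)
s=snapshot("scene"); crop(s,"s53",375,165,50,50,13)
```

```text
t 32.75 pos [0.5265 0.2057 0.0914] ang 1.6429 tilt [-0.011   0.0277 -0.9996] F [ 0.2  0.1 -0.5] gap 0.3 u 0.5401
[0.93, 0.01, 0.08]
twist -0.0004
```

The bar's near end (510,450) is almost at the far edge of the stud's top. Push it over the edge.

Call:
arm_command(targets=[{"slide":[0.5,0,0.05],"twist":0,"gripper":0},{"slide":[0.5,0,0.05],"twist":0,"gripper":0}])

```text
time_s: 33.05
position: [0.5259, 0.2161, 0.0901]
eef_rot: [[-0.072, 0.997, 0.029], [0.997, 0.072, -0.01], [-0.012, 0.028, -1.0]]
wrist_force: [-0.4, -6.3, 9.6]
finger_gap: 0.004
```

Call:
arm_command(targets=[{"slide":[0.4,0,0],"twist":0,"gripper":0}])

```text
time_s: 33.17
position: [0.526, 0.22, 0.0905]
eef_rot: [[-0.071, 0.997, 0.03], [0.997, 0.072, -0.01], [-0.013, 0.029, -1.0]]
wrist_force: [-1.0, -4.5, 4.0]
finger_gap: -0.001
```

Run:
```python
from p2 import *
go([[.526,.22,.0905]],.0725+np.pi/2)
s=snapshot("scene"); crop(s,"s54",375,165,50,50,13)
```

```text
t 33.17 pos [0.526  0.22   0.0905] ang 1.6422 tilt [-0.0125  0.0288 -0.9995] F [-1.  -4.5  4. ] gap -0.0 u 0.5405
[0.0, 0.0, 0.0]
twist -0.0011
```

Call:
arm_command(targets=[{"slide":[0.4,0,0],"twist":0,"gripper":0},{"slide":[0.2,0,0],"twist":0,"gripper":0}])

```text
time_s: 33.48
position: [0.5254, 0.2268, 0.0904]
eef_rot: [[-0.071, 0.997, 0.029], [0.997, 0.072, -0.01], [-0.012, 0.029, -1.0]]
wrist_force: [1.1, -0.1, -0.3]
finger_gap: -0.004
```

Run:
```python
from p2 import *
go([[.526,.22,.0905]],.0725+np.pi/2)
s=snapshot("scene"); crop(s,"s55",375,165,50,50,13)
```

```text
t 33.48 pos [0.5254 0.2268 0.0904] ang 1.6423 tilt [-0.0121  0.0286 -0.9995] F [ 1.1 -0.1 -0.3] gap -0.3 u 0.5405
[-0.69, 0.01, -0.0]
twist -0.001
```

Force fell to zero: the bar has gone over the edge, its near end now at (590,465) below the stud's top. Move the fingers past the stud's far face above the bar, then press down.

Call:
arm_command(targets=[{"slide":[0,0,-0.6],"twist":0,"gripper":0},{"slide":[0.9,0,0],"twist":0,"gripper":0},{"slide":[0.9,0,0],"twist":0,"gripper":0},{"slide":[0.5,0,0],"twist":0,"gripper":0},{"slide":[0,0,0],"twist":0,"gripper":0}])

```text
time_s: 34.15
position: [0.5233, 0.2523, 0.0964]
eef_rot: [[-0.072, 0.997, 0.029], [0.997, 0.072, -0.009], [-0.011, 0.028, -1.0]]
wrist_force: [-0.1, -0.1, -0.7]
finger_gap: -0.002
```

Run:
```python
from p2 import *
go([[.5243,.250,.0905]],.0725+np.pi/2)
s=snapshot("scene"); crop(s,"s56",375,165,55,55,12)
```

```text
t 34.15 pos [0.5233 0.2523 0.0964] ang 1.6429 tilt [-0.0114  0.0284 -0.9995] F [-0.1 -0.1 -0.7] gap -0.2 u 0.5402
[-0.23, 0.07, 0.59]
twist -0.0004
```

Run:
```python
from h import *
from scipy.optimize import fsolve
s=snapshot("scene")
X=np.array([-.0725,.9974,0]);Y=np.array([-.9974,-.0725,0]);Z=np.array([0,0,1.]);O=np.array([.5253,.2206,0])
m=np.array([375,165])+(np.array([492,372])+.5)/12-.5
q=fsolve(lambda q:proj(s,O+X*q[0]+Z*q[1])[0]-m,[.015,.12]); print("bar s,z (stud centre s=0, far face s=.010)",q)
st=read_state();R=np.array(st["eef_rot"]);p=np.array(st["position"])+[0,0,.0395]
f=lambda q:((proj(s,q)[0]-[375,165]+.5)*12-.5).round().tolist()
for dz in (0,-.012): print("finger bottom",[f(p+Z*dz+R@np.array([x,y,0])) for x in(-.0145,.0145) for y in(-.011,.011)])
print("tcp s in cam frame",(p-O)@X)
t=snapshot("top"); crop(t,"t56",190,230,80,60,10)
```

```text
bar s,z (stud centre s=0, far face s=.010) [0.01617945 0.12839496]
finger bottom [[474.0, 310.0], [528.0, 369.0], [606.0, 284.0], [663.0, 342.0]]
finger bottom [[466.0, 361.0], [520.0, 420.0], [598.0, 335.0], [654.0, 394.0]]
tcp s in cam frame 0.031285553354122204
```

The top view shows the collar against the stud and the loop around it. In the scene view the bar (440,320)–(545,425) hangs just behind the stud's top at about 2.7 rad. Back 1 cm so the fingers sit over the bar, then press down.

Call:
arm_command(targets=[{"slide":[-0.5,0.05,0],"twist":0,"gripper":0},{"slide":[-0.45,0,0],"twist":0,"gripper":0},{"slide":[0,0,0.4],"twist":0,"gripper":0}])

```text
time_s: 34.67
position: [0.525, 0.241, 0.0927]
eef_rot: [[-0.071, 0.997, 0.03], [0.997, 0.071, -0.009], [-0.011, 0.029, -1.0]]
wrist_force: [0.5, -0.0, -0.4]
finger_gap: 0.002
```

Run:
```python
from p2 import *
go([[.5243,.2430,.0905]],.0725+np.pi/2)
s=snapshot("scene"); crop(s,"s57",385,165,45,45,15)
```

```text
t 34.67 pos [0.525  0.241  0.0927] ang 1.6415 tilt [-0.0114  0.0289 -0.9995] F [ 0.5 -0.  -0.4] gap 0.1 u 0.5411
[0.21, -0.07, 0.21]
twist -0.0018
```

Call:
arm_command(targets=[{"slide":[0.35,-0.1,0],"twist":0,"gripper":0},{"slide":[0,0,0.4],"twist":0,"gripper":0}])

```text
time_s: 34.98
position: [0.5235, 0.2447, 0.0877]
eef_rot: [[-0.071, 0.997, 0.029], [0.997, 0.071, -0.009], [-0.011, 0.028, -1.0]]
wrist_force: [-0.4, 2.7, 2.7]
finger_gap: 0.003
```

Call:
arm_command(targets=[{"slide":[0,0,0.4],"twist":0,"gripper":0}])

```text
time_s: 35.1
position: [0.5236, 0.2452, 0.0835]
eef_rot: [[-0.071, 0.997, 0.029], [0.997, 0.071, -0.009], [-0.011, 0.028, -1.0]]
wrist_force: [-0.0, 2.5, 1.1]
finger_gap: -0.0
```

Call:
arm_command(targets=[{"slide":[0,0,0.4],"twist":0,"gripper":0}])

```text
time_s: 35.22
position: [0.5237, 0.2453, 0.0792]
eef_rot: [[-0.071, 0.997, 0.029], [0.997, 0.072, -0.009], [-0.011, 0.028, -1.0]]
wrist_force: [-0.2, 1.6, 1.3]
finger_gap: -0.001
```

Run:
```python
from p2 import *
go([])
s=snapshot("scene"); crop(s,"s58",385,165,45,45,15)
```

```text
t 35.23 pos [0.5237 0.2453 0.0792] ang 1.6422 tilt [-0.0107  0.0283 -0.9995] F [-0.2  1.6  1.3] gap -0.0 u 0.5402
```

The bar is sliding down behind the stud under the fingers, with only 1–3 N. Keep pressing.

Call:
arm_command(targets=[{"slide":[0,0,0.5],"twist":0,"gripper":0},{"slide":[0,0,0.4],"twist":0,"gripper":0}])

```text
time_s: 35.52
position: [0.5238, 0.2455, 0.0693]
eef_rot: [[-0.072, 0.997, 0.029], [0.997, 0.072, -0.008], [-0.01, 0.028, -1.0]]
wrist_force: [-1.9, 3.7, 1.7]
finger_gap: 0.002
```

Call:
arm_command(targets=[{"slide":[0,0,0.3],"twist":0,"gripper":0}])

```text
time_s: 35.65
position: [0.5238, 0.2455, 0.0659]
eef_rot: [[-0.072, 0.997, 0.028], [0.997, 0.072, -0.008], [-0.01, 0.028, -1.0]]
wrist_force: [-1.2, 4.1, 2.1]
finger_gap: -0.002
```

Call:
arm_command(targets=[{"slide":[0,0,0.25],"twist":0,"gripper":0}])

```text
time_s: 35.78
position: [0.5238, 0.2456, 0.0632]
eef_rot: [[-0.072, 0.997, 0.028], [0.997, 0.072, -0.008], [-0.01, 0.027, -1.0]]
wrist_force: [-0.9, 4.0, 1.1]
finger_gap: -0.002
```

Call:
arm_command(targets=[{"slide":[0,0,0.25],"twist":0,"gripper":0}])

```text
time_s: 35.9
position: [0.5238, 0.2457, 0.0605]
eef_rot: [[-0.072, 0.997, 0.028], [0.997, 0.072, -0.008], [-0.01, 0.027, -1.0]]
wrist_force: [-2.2, 4.3, 2.8]
finger_gap: 0.001
```

Call:
arm_command(targets=[{"slide":[0,0,0.2],"twist":0,"gripper":0}])

```text
time_s: 36.02
position: [0.5239, 0.2458, 0.0585]
eef_rot: [[-0.072, 0.997, 0.028], [0.997, 0.072, -0.007], [-0.009, 0.027, -1.0]]
wrist_force: [-2.4, 5.5, 3.0]
finger_gap: -0.001
```

Call:
arm_command(targets=[{"slide":[0,0,0.2],"twist":0,"gripper":0}])

```text
time_s: 36.15
position: [0.5243, 0.2462, 0.0568]
eef_rot: [[-0.072, 0.997, 0.029], [0.997, 0.072, -0.007], [-0.009, 0.028, -1.0]]
wrist_force: [-0.9, 6.3, 4.9]
finger_gap: 0.003
```

Run:
```python
from p2 import *
go([])
s=snapshot("scene"); crop(s,"s59",375,175,50,50,13)
```

```text
t 36.15 pos [0.5243 0.2462 0.0568] ang 1.6428 tilt [-0.0086  0.0283 -0.9996] F [-0.9  6.3  4.9] gap 0.3 u 0.5408
```

Run:
```python
from h import *
s=snapshot("scene"); crop(s,"s60",402,188,30,28,24)
```

```text
(no output)
```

The bar (345,440)–(410,570) lies right under the fingers, nearly down on the pin's tail. Press to a firm stop.

Call:
arm_command(targets=[{"slide":[0.05,0,0.2],"twist":0,"gripper":0}])

```text
time_s: 36.38
position: [0.5246, 0.2466, 0.0548]
eef_rot: [[-0.072, 0.997, 0.029], [0.997, 0.072, -0.007], [-0.009, 0.029, -1.0]]
wrist_force: [-1.1, 0.9, 4.3]
finger_gap: -0.001
```

Call:
arm_command(targets=[{"slide":[0,0,0.2],"twist":0,"gripper":0}])

```text
time_s: 36.5
position: [0.5252, 0.2471, 0.0536]
eef_rot: [[-0.072, 0.997, 0.031], [0.997, 0.072, -0.006], [-0.008, 0.03, -1.0]]
wrist_force: [-6.8, 6.0, 21.5]
finger_gap: -0.0
```

Call:
arm_command(targets=[{"slide":[0,0,0.2],"twist":0,"gripper":0}])

```text
time_s: 36.62
position: [0.526, 0.2481, 0.053]
eef_rot: [[-0.072, 0.997, 0.033], [0.997, 0.072, -0.004], [-0.006, 0.032, -0.999]]
wrist_force: [-7.5, 7.8, 24.8]
finger_gap: -0.005
```

Call:
arm_command(targets=[{"slide":[0.1,0,-1.0],"twist":0,"gripper":0},{"slide":[0.3,0,-2.0],"twist":0,"gripper":0},{"slide":[1,0,-3.0],"twist":0,"gripper":0},{"slide":[1.5,0,-3.0],"twist":0,"gripper":0}])

```text
time_s: 37.12
position: [0.5197, 0.2746, 0.1429]
eef_rot: [[-0.07, 0.997, 0.029], [0.997, 0.07, -0.009], [-0.011, 0.028, -1.0]]
wrist_force: [0.4, 0.6, -0.2]
finger_gap: 0.006
```

Run:
```python
from p2 import *
go([])
s=snapshot("scene"); crop(s,"s61",375,175,55,50,13)
t=snapshot("top"); crop(t,"t61",190,230,80,60,10)
```

```text
t 37.12 pos [0.5197 0.2746 0.1429] ang 1.6406 tilt [-0.0115  0.0284 -0.9995] F [ 0.4  0.6 -0.2] gap 0.5 u 0.5382
```

```bash
python3 - <<'E'
import cv2
from h import *
t=snapshot("top"); crop(t,"t62",208,245,44,28,17)
im=cv2.imread("pics/t56.png"); im=cv2.resize(im,(80,60),interpolation=cv2.INTER_AREA)[15:43,18:62]; cv2.imwrite("pics/t56b.png",cv2.resize(im,None,fx=17,fy=17,interpolation=cv2.INTER_CUBIC))
s=snapshot("scene"); crop(s,"s62",380,195,45,30,17)
E
python3 - <<'E'
from p2 import *
go([[0.530,0.14,0.145],[0.530,0.14,0.042]],1.641)
E
```

```text
t 37.33 pos [0.52   0.2751 0.1421] ang 1.6417 tilt [-0.0107  0.0293 -0.9995] F [-0.5  0.  -1. ] gap 0.1 u 0.5386
[-13.55, 0.04, -0.15]
[0.11, -0.3, 10.29]
twist 0.0007
```

Call:
arm_command(targets=[{"slide":[-4.5,0,0],"twist":0,"gripper":0},{"slide":[-4.5,0,0],"twist":0,"gripper":0},{"slide":[-4.5,0,0],"twist":0,"gripper":0},{"slide":[0,0,0],"twist":0,"gripper":0}])

```text
time_s: 37.83
position: [0.5272, 0.1339, 0.1386]
eef_rot: [[-0.071, 0.997, 0.024], [0.997, 0.071, -0.013], [-0.015, 0.023, -1.0]]
wrist_force: [-0.1, 0.2, -1.3]
finger_gap: 0.003
```

Run:
```python
from station import snapshot
from h import *
crop(snapshot("scene"),"s63",345,165,100,75,8)
```

```text
(no output)
```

View pics/s63.png

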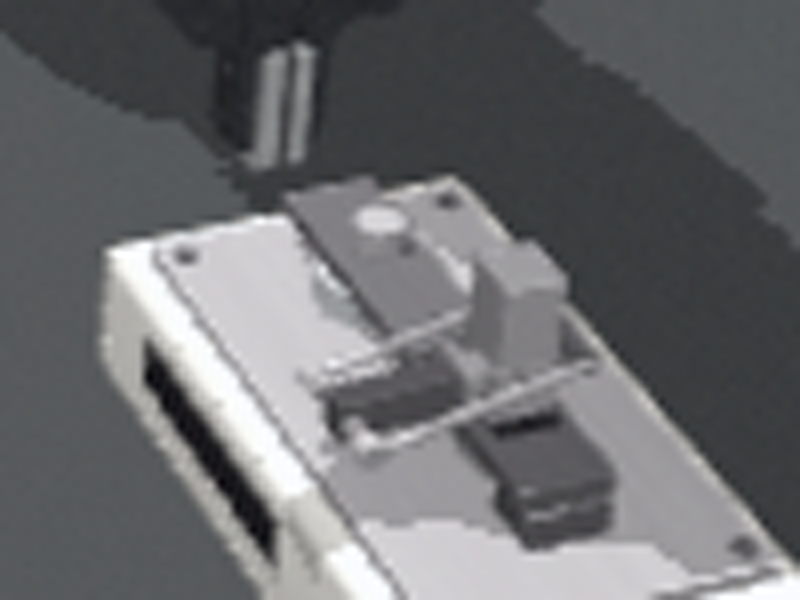

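The picture shows the head at (400,390), the loop round the stud with its wires reaching behind it at (595,365), and the fingers clear. Next I lower them behind the head.

Call:
arm_command(targets=[{"slide":[0,0,3.5],"twist":0,"gripper":0},{"slide":[0,0,3],"twist":0,"gripper":0},{"slide":[0,0,2],"twist":0,"gripper":0},{"slide":[0,0,0.5],"twist":0,"gripper":0},{"slide":[0,0,0],"twist":0,"gripper":0}])

```text
time_s: 38.6
position: [0.5291, 0.1403, 0.0457]
eef_rot: [[-0.08, 0.997, 0.024], [0.997, 0.08, -0.012], [-0.014, 0.023, -1.0]]
wrist_force: [0.3, 0.3, 0.7]
finger_gap: 0.001
```

Run:
```python
from p2 import *
go([[0.530,0.145,0.043],[0.528,0.163,0.043]],1.641)
from station import snapshot
from h import *
crop(snapshot("scene"),"s64",345,165,100,75,8)
```

```text
t 38.6 pos [0.5291 0.1403 0.0457] ang 1.6506 tilt [-0.0137  0.0227 -0.9996] F [0.3 0.3 0.7] gap 0.1 u 0.5379
[0.46, 0.12, 0.26]
[1.81, -0.06, -0.03]
twist 0.0096
```

View pics/s64.png

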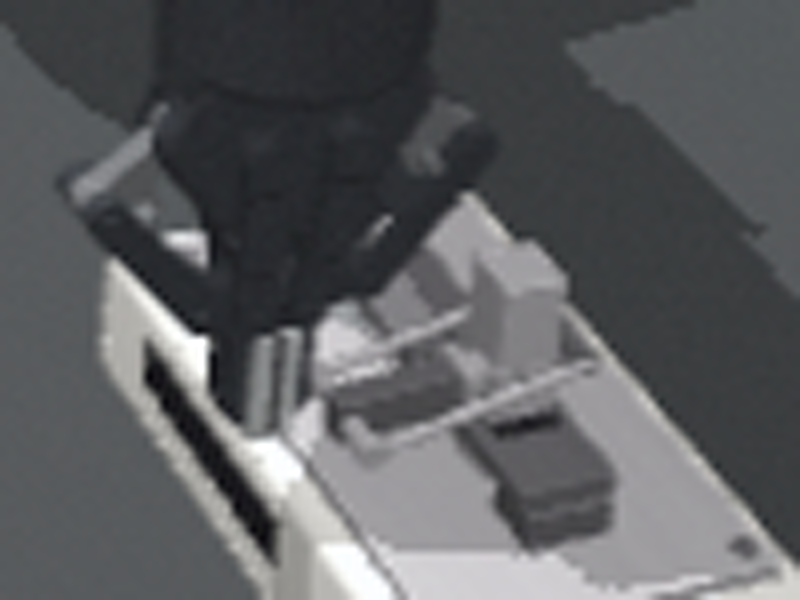

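The shut fingers stand behind the head, about (270,430), with the head rear at (335,415). Now I push forward gently.

Call:
arm_command(targets=[{"slide":[0.4,0.1,0.3],"twist":-0.01,"gripper":0},{"slide":[0.4,0,0],"twist":0,"gripper":0},{"slide":[0.3,0,0],"twist":0,"gripper":0},{"slide":[0.2,0,0],"twist":0,"gripper":0}])

```text
time_s: 39.15
position: [0.5305, 0.1549, 0.0445]
eef_rot: [[-0.091, 0.996, 0.027], [0.996, 0.091, -0.011], [-0.013, 0.026, -1.0]]
wrist_force: [0.8, 0.7, -0.4]
finger_gap: -0.001
```

Call:
arm_command(targets=[{"slide":[0.25,-0.1,0.1],"twist":0.02,"gripper":0},{"slide":[0.2,0,0],"twist":0,"gripper":0},{"slide":[0.15,0,0],"twist":0,"gripper":0}])

```text
time_s: 39.52
position: [0.5292, 0.1589, 0.0436]
eef_rot: [[-0.066, 0.997, 0.028], [0.998, 0.067, -0.015], [-0.017, 0.027, -0.999]]
wrist_force: [0.2, -8.6, 2.6]
finger_gap: -0.0
```

Run:
```python
from p2 import *
go([[0.528,0.163,0.043]],1.641)
```

```text
t 39.52 pos [0.5292 0.1589 0.0436] ang 1.637 tilt [-0.0171  0.027  -0.9995] F [ 0.2 -8.6  2.6] gap -0.0 u 0.5394
[0.42, -0.1, 0.05]
twist -0.004
```

Call:
arm_command(targets=[{"slide":[0.25,0,0],"twist":0,"gripper":0},{"slide":[0.2,0,0],"twist":0,"gripper":0}])

```text
time_s: 39.78
position: [0.5292, 0.1596, 0.0436]
eef_rot: [[-0.062, 0.998, 0.029], [0.998, 0.063, -0.023], [-0.024, 0.028, -0.999]]
wrist_force: [1.4, -18.0, 5.3]
finger_gap: -0.003
```

Run:
```python
from station import snapshot
from h import *
crop(snapshot("scene"),"s65",370,190,60,45,13)
crop(snapshot("top"),"t65",208,245,46,24,17)
```

```text
(no output)
```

View pics/s65.png

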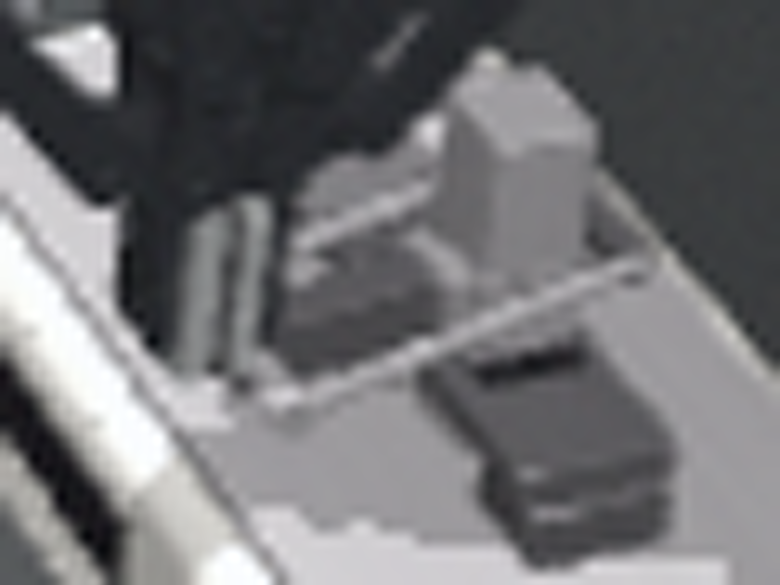

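```bash
ls -t pics | head -20; python3 -c "
import cv2
for n in ['t56b','t62','t65','s62']:
    print(n,cv2.imread('pics/%s.png'%n).shape)"
```

```text
t65.png
s65.png
s64.png
s63.png
s62.png
t56b.png
t62.png
t61.png
s61.png
s60.png
s59.png
s58.png
s57.png
t56.png
s56.png
s55.png
s54.png
s53.png
s52.png
s51.png
t56b (476, 748, 3)
t62 (476, 748, 3)
t65 (408, 782, 3)
s62 (510, 765, 3)
```

```bash
cat h.py | head -40
cat > ov.py <<'E'
import numpy as np,cv2
from h import *
X=np.array([-0.0725,0.9974,0]);Y=np.array([-0.9974,-0.0725,0]);Z=np.array([0,0,1.])
def wire(s,name,u0,v0,w,h,k,near,uc,back,dz=0.,show=('stud','head','collar','hinge')):
    # near: point on near face centre (y world), uc lateral centre
    im=cv2.cvtColor(s["img"],cv2.COLOR_RGB2BGR)[v0:v0+h,u0:u0+w]
    im=cv2.resize(im,None,fx=k,fy=k,interpolation=cv2.INTER_CUBIC)
    # origin O: axis at near face
    O=np.array([0,0,0.088+dz]);O[1]=near;O[0]=(uc-0.0725*near)/0.9974
    def box(x0,x1,hy,z0,z1,col):
        P=[O+X*a+Y*b+Z*c for a in(x0,x1) for b in(-hy,hy) for c in(z0,z1)]
        q=((proj(s,np.array(P))-[u0,v0]+0.5)*k).astype(int)
        for i,j in [(0,1),(0,2),(1,3),(2,3),(4,5),(4,6),(5,7),(6,7),(0,4),(1,5),(2,6),(3,7)]:
            cv2.line(im,tuple(map(int,q[i])),tuple(map(int,q[j])),col,1)
    if 'stud' in show: box(0,.020,.011,-.012,.036,(0,255,0))
    b=-back
    if 'head' in show: box(-.042+b,-.002+b,.006,-.007,.007,(0,0,255))
    if 'collar' in show: box(-.004+b,b,.009,-.007,.007,(255,0,0))
    if 'hinge' in show: box(-.041+b,-.039+b,.022,-.001,.001,(0,255,255))
    cv2.imwrite(f"pics/{name}.png",im)
E
python3 - <<'E'
from station import snapshot
from ov import *
s=snapshot("scene"); t=snapshot("top")
wire(s,"s66",375,190,52,42,15,0.2097,0.539,0)
wire(t,"t66",205,245,50,28,16,0.2097,0.539,0)
E
```

```text
import cv2,numpy as np
from station import read_state, snapshot
def cam(s):
    R=cv2.Rodrigues(np.array(s["rvec"],float))[0]; t=np.array(s["tvec"],float).ravel()
    K=np.array([[s["fx"],0,s["cx"]],[0,s["fy"],s["cy"]],[0,0,1]]); return K,R,t
def proj(s,p):
    K,R,t=cam(s); q=K@(R@np.array(p,float).T.reshape(3,-1)+t[:,None]); return (q[:2]/q[2]).T
def back(s,uv,z):
    K,R,t=cam(s); d=R.T@np.linalg.inv(K)@np.array([uv[0],uv[1],1.]); c=-R.T@t
    return c+d*(z-c[2])/d[2]
def crop(s,name,u0,v0,w,h,k):
    im=s["img"][v0:v0+h,u0:u0+w,::-1]; im=cv2.resize(im,None,fx=k,fy=k,interpolation=cv2.INTER_CUBIC)
    cv2.imwrite(f"pics/{name}.png",im)
```

View pics/s66.png

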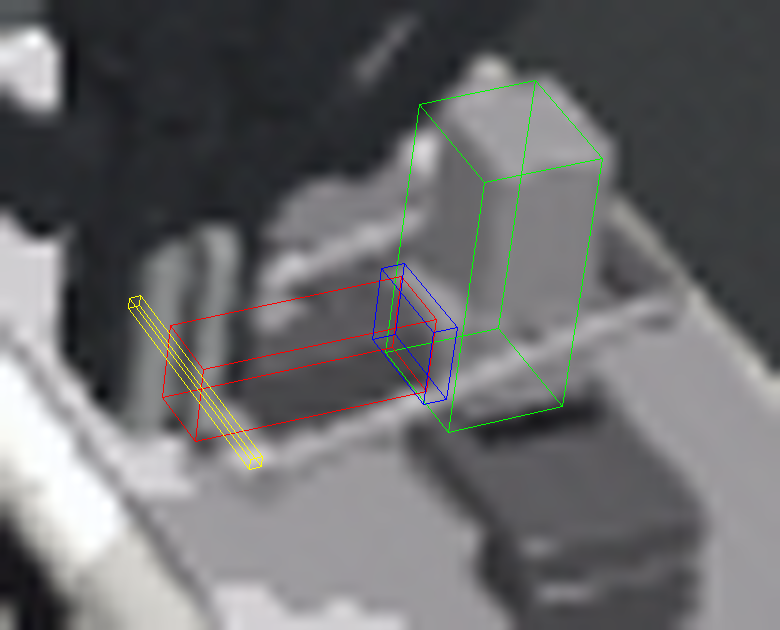

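View pics/t66.png

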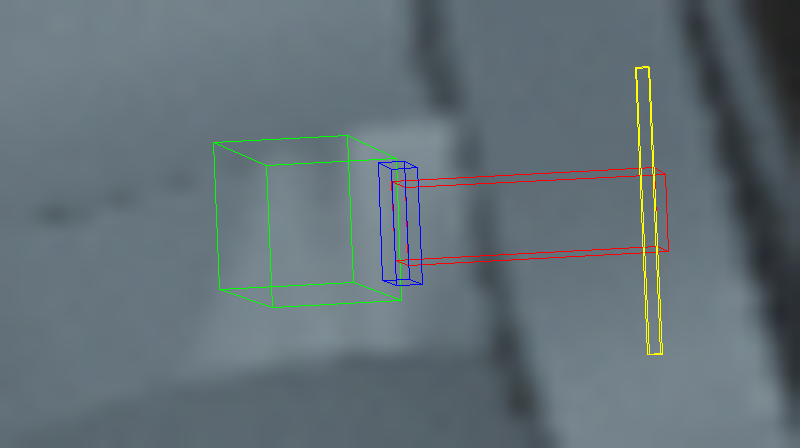

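Run:
```python
from station import snapshot
from ov import *
s=snapshot("scene")
for i,(b) in enumerate([0,0.004]):
    wire(s,f"a{i}",383,190,40,30,13,0.2135,0.539,b)
wire(s,"a2",383,190,40,30,13,0.2135,0.539,0,show=())
import cv2
cv2.imwrite("pics/s67.png",np.hstack([cv2.imread("pics/a2.png")[:,:],cv2.imread("pics/a0.png")])[:, :].copy())
im=cv2.imread("pics/s67.png");cv2.imwrite("pics/s67.png",cv2.resize(np.vstack([np.hstack([cv2.imread("pics/a2.png")]),]),None,fx=1.5,fy=1.5))
cv2.imwrite("pics/s68.png",cv2.resize(cv2.imread("pics/a0.png"),None,fx=1.5,fy=1.5))
```

```text
(no output)
```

View pics/s67.png

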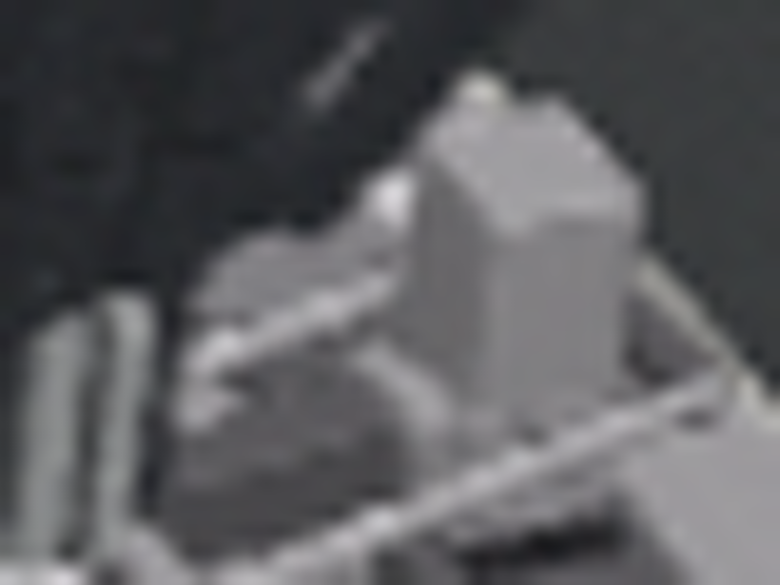

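View pics/s68.png

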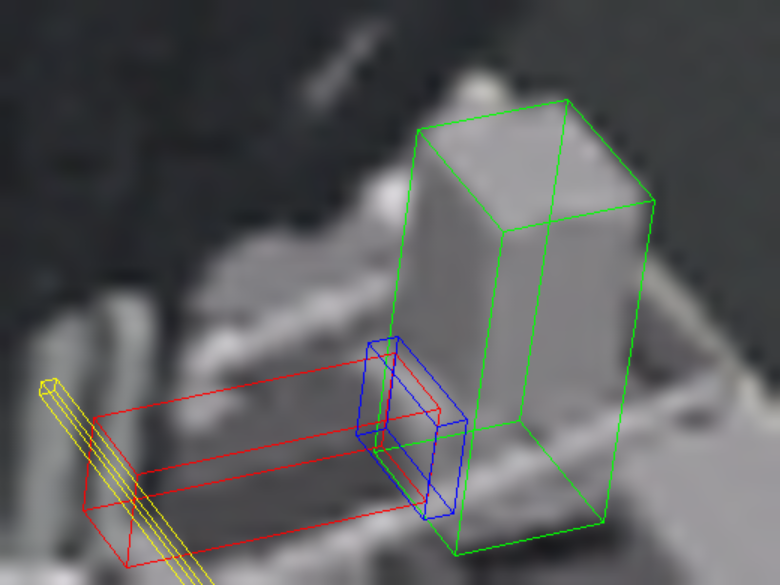

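Call:
arm_command(targets=[{"slide":[0.5,0,0],"twist":0,"gripper":0},{"slide":[0.6,0,0],"twist":0,"gripper":0}])

```text
time_s: 40.28
position: [0.5291, 0.1599, 0.0432]
eef_rot: [[-0.053, 0.998, 0.031], [0.998, 0.054, -0.043], [-0.044, 0.029, -0.999]]
wrist_force: [4.6, -52.0, 10.5]
finger_gap: 0.003
```

Call:
arm_command(targets=[{"slide":[-0.5,0,0],"twist":0,"gripper":0},{"slide":[-1.0,0,0],"twist":0,"gripper":0},{"slide":[-1.0,0,-1],"twist":0,"gripper":0},{"slide":[-1.5,0,-4],"twist":0,"gripper":0},{"slide":[-2,0,-4],"twist":0,"gripper":0}])

```text
time_s: 40.9
position: [0.5273, 0.1013, 0.1368]
eef_rot: [[-0.052, 0.998, 0.026], [0.998, 0.053, -0.044], [-0.045, 0.024, -0.999]]
wrist_force: [0.2, 0.3, -0.7]
finger_gap: 0.0
```

Call:
arm_command(targets=[{"slide":[-4,0,-3],"twist":0,"gripper":0},{"slide":[-5,0,0],"twist":0,"gripper":0},{"slide":[0,0,0],"twist":0,"gripper":0}])

```text
time_s: 41.28
position: [0.5328, 0.009, 0.1775]
eef_rot: [[-0.051, 0.998, 0.033], [0.998, 0.052, -0.043], [-0.044, 0.031, -0.999]]
wrist_force: [-0.2, 1.1, -0.3]
finger_gap: 0.003
```

Run:
```python
from station import snapshot
from h import *
t=snapshot("top"); crop(t,"t69",208,245,44,28,17)
s=snapshot("scene"); crop(s,"s69",383,190,40,30,19)
import numpy as np
np.savez("last.npz",t=t["img"],s=s["img"])
print(t["img"].shape)
```

```text
(480, 640, 3)
```

View pics/t69.png

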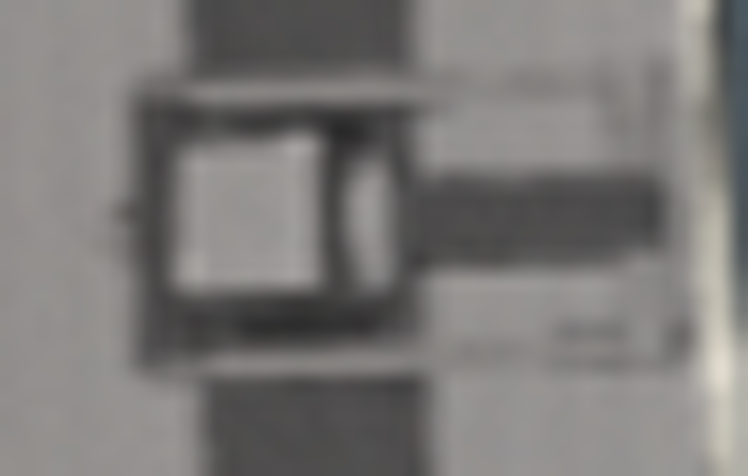

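View pics/s69.png

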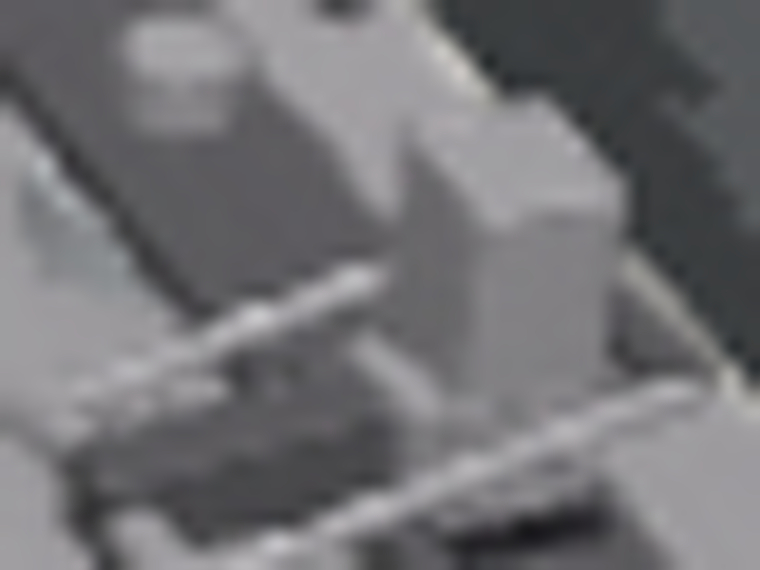

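View pics/t62.png

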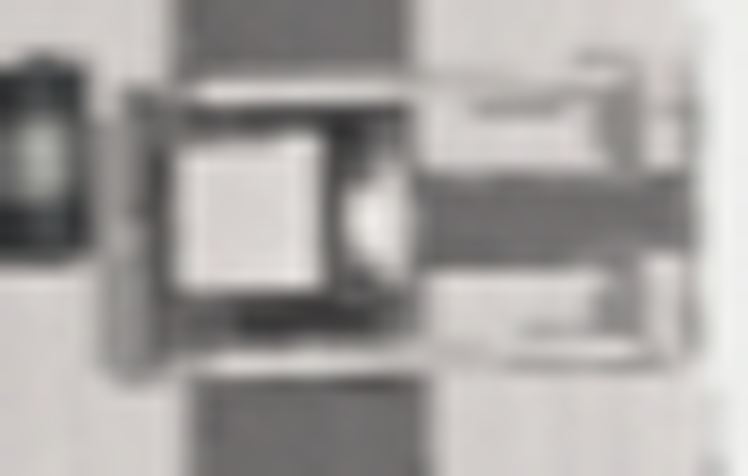

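View pics/t56b.png

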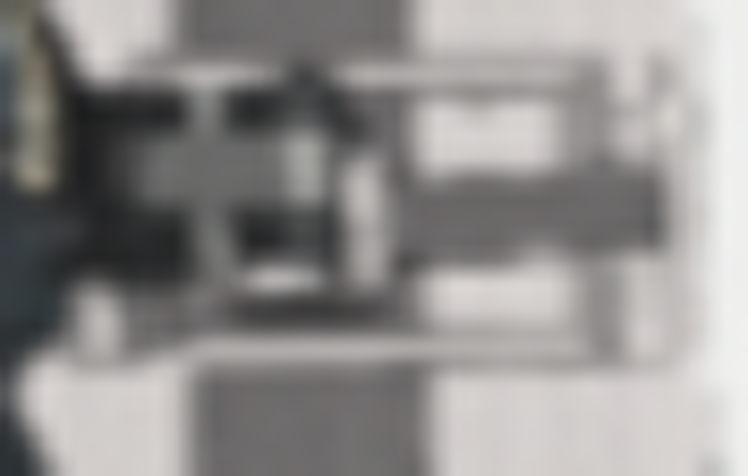

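Run:
```python
from station import snapshot
from ov import *
s=snapshot("scene"); t=snapshot("top")
def pts(near,uc,a,L):
    O=np.array([(uc-0.0725*near)/0.9974,near,0.088])
    H=O+X*(-.040); B=H+X*(-np.cos(a)*L)+Z*np.sin(a)*L
    return H,B
for cam_,s_,u0,v0,k in (("s",s,383,190,19),("t",t,208,245,17)):
    near=0.2135 if cam_=="s" else 0.2097
    for a,L in ((3.0,.068),(2.85,.068),(2.7,.069),(2.55,.071)):
        H,B=pts(near,0.539,a,L)
        f=lambda p:((proj(s_,p)[0]-[u0,v0]+.5)*k).round().astype(int).tolist()
        print(cam_,a,[ (f(H+Y*e),f(B+Y*e)) for e in(-.0195,.0195)])
    O=np.array([(0.539-0.0725*near)/0.9974,near,0.088])
    print('studtop near corners',[f(O+Y*e+Z*.036) for e in(-.011,.011)],'far',[f(O+X*.02+Y*e+Z*.036) for e in(-.011,.011)])
    print('head rear top',[f(O-X*.042+Y*e+Z*.007) for e in(-.006,.006)])
```

```text
s 3.0 [([192, 568], [697, 397]), ([55, 388], [548, 223])]
s 2.85 [([192, 568], [692, 335]), ([55, 388], [542, 161])]
s 2.7 [([192, 568], [682, 273]), ([55, 388], [532, 100])]
s 2.55 [([192, 568], [668, 210]), ([55, 388], [518, 37])]
studtop near corners [[491, 226], [408, 127]] far [[639, 194], [554, 97]]
head rear top [[134, 462], [92, 407]]
t 3.0 [([633, 89], [154, 109]), ([644, 359], [165, 381])]
t 2.85 [([633, 89], [158, 102]), ([644, 359], [168, 376])]
t 2.7 [([633, 89], [165, 96]), ([644, 359], [175, 371])]
t 2.55 [([633, 89], [177, 88]), ([644, 359], [188, 366])]
studtop near corners [[319, 144], [325, 300]] far [[176, 151], [182, 308]]
head rear top [[644, 178], [648, 261]]
```

Run:
```python
from station import snapshot
from ov import *
s=snapshot("scene"); t=snapshot("top")
wire(t,"t70",208,245,44,28,17,0.2097,0.539,0)
wire(s,"s70",383,190,40,30,19,0.2135,0.539,0)
```

```text
(no output)
```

View pics/t70.png

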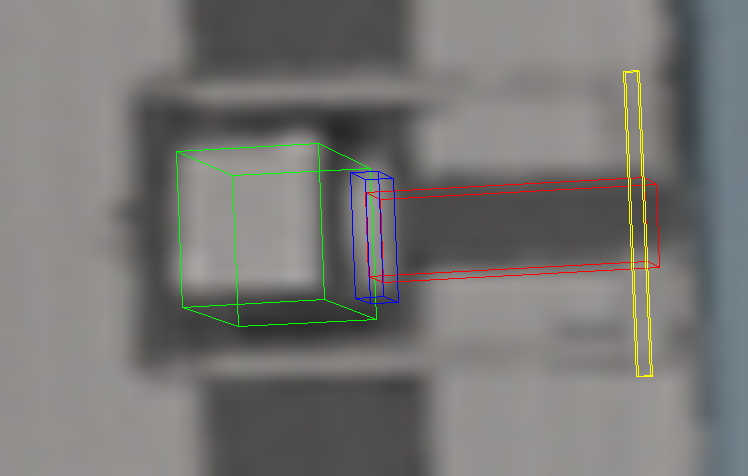

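View pics/s70.png

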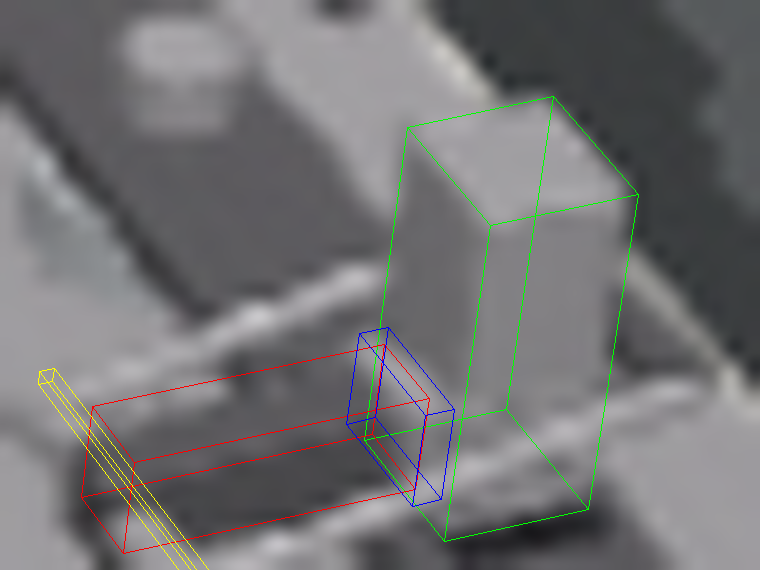

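The overlay shows the collar against the stud in both views. The wire end in the scene view, (700,385), fits a loop angle of about 2.97. I'll make one light confirming press on the bar.

Run:
```python
from p2 import *
go([[0.5225,0.247,0.150],[0.5225,0.247,0.075]],1.641)
```

```text
t 41.58 pos [0.5324 0.0127 0.1761] ang 1.6267 tilt [-0.044   0.0292 -0.9986] F [-0.5 -0.6 -0.1] gap 0.1 u 0.5319
[23.54, 0.28, 1.58]
[0.33, -0.22, 7.49]
twist -0.0143
```

Call:
arm_command(targets=[{"slide":[4.5,0,0],"twist":0,"gripper":0},{"slide":[5.5,0,0],"twist":0,"gripper":0},{"slide":[5.5,0,0],"twist":0,"gripper":0},{"slide":[4.0,0,0],"twist":0,"gripper":0},{"slide":[2.0,0,0],"twist":0,"gripper":0}])

```text
time_s: 42.2
position: [0.518, 0.2361, 0.165]
eef_rot: [[-0.059, 0.998, 0.03], [0.997, 0.06, -0.043], [-0.045, 0.027, -0.999]]
wrist_force: [0.8, -0.3, 0.2]
finger_gap: 0.003
```

Run:
```python
from p2 import *
go([[0.5225,0.247,0.150],[0.5225,0.247,0.09],[0.5225,0.247,0.07]],1.641)
```

```text
t 42.2 pos [0.518  0.2361 0.165 ] ang 1.6295 tilt [-0.0445  0.0272 -0.9986] F [ 0.8 -0.3  0.2] gap 0.3 u 0.5338
[1.13, 0.47, 1.46]
[0.27, -0.16, 5.99]
[0.09, -0.05, 2.0]
twist -0.0115
```

Call:
arm_command(targets=[{"slide":[0.8,0.4,1],"twist":0,"gripper":0},{"slide":[0.3,0,1.5],"twist":0,"gripper":0},{"slide":[0.1,0,1],"twist":0,"gripper":0},{"slide":[0,0,0],"twist":0,"gripper":0}])

```text
time_s: 42.7
position: [0.5213, 0.2475, 0.1255]
eef_rot: [[-0.061, 0.998, 0.027], [0.997, 0.062, -0.044], [-0.046, 0.025, -0.999]]
wrist_force: [-0.1, 0.0, 0.7]
finger_gap: 0.001
```

Run:
```python
from p2 import *
go([[0.5225,0.247,0.09],[0.5225,0.247,0.07]],1.641)
```

```text
t 42.7 pos [0.5213 0.2475 0.1255] ang 1.6321 tilt [-0.0459  0.0246 -0.9986] F [-0.1  0.   0.7] gap 0.1 u 0.5379
[0.11, 0.03, 3.55]
[0.09, -0.05, 2.0]
twist -0.0089
```

Call:
arm_command(targets=[{"slide":[0.15,0.05,2],"twist":0,"gripper":0},{"slide":[0.05,0,1.5],"twist":0,"gripper":0},{"slide":[0.05,0,1],"twist":0,"gripper":0},{"slide":[0,0,0.2],"twist":0,"gripper":0}])

```text
time_s: 43.2
position: [0.524, 0.2463, 0.078]
eef_rot: [[-0.059, 0.998, 0.029], [0.997, 0.06, -0.044], [-0.045, 0.026, -0.999]]
wrist_force: [-0.2, -0.4, 0.9]
finger_gap: -0.002
```

Run:
```python
from p2 import *
go([[0.5225,0.247,0.07],[0.5225,0.247,0.063]],1.641)
```

```text
t 43.2 pos [0.524  0.2463 0.078 ] ang 1.6295 tilt [-0.0454  0.0262 -0.9986] F [-0.2 -0.4  0.9] gap -0.2 u 0.5405
[0.11, -0.16, 0.79]
[0.03, -0.02, 0.7]
twist -0.0115
```

Call:
arm_command(targets=[{"slide":[0.05,-0.1,0.5],"twist":0,"gripper":0},{"slide":[0.03,0,0.5],"twist":0,"gripper":0},{"slide":[0,0,0.2],"twist":0,"gripper":0}])

```text
time_s: 43.58
position: [0.5238, 0.2468, 0.0661]
eef_rot: [[-0.059, 0.998, 0.03], [0.997, 0.06, -0.043], [-0.045, 0.028, -0.999]]
wrist_force: [0.6, -0.1, 0.1]
finger_gap: 0.002
```

Call:
arm_command(targets=[{"slide":[0,0,0.3],"twist":0,"gripper":0},{"slide":[0,0,0.2],"twist":0,"gripper":0}])

```text
time_s: 43.82
position: [0.5241, 0.2467, 0.0611]
eef_rot: [[-0.059, 0.998, 0.031], [0.997, 0.06, -0.043], [-0.045, 0.028, -0.999]]
wrist_force: [0.2, 0.7, -0.6]
finger_gap: -0.001
```

Call:
arm_command(targets=[{"slide":[0,0,0.25],"twist":0,"gripper":0},{"slide":[0,0,0.1],"twist":0,"gripper":0}])

```text
time_s: 44.08
position: [0.5242, 0.2466, 0.0573]
eef_rot: [[-0.059, 0.998, 0.03], [0.997, 0.06, -0.043], [-0.045, 0.028, -0.999]]
wrist_force: [0.5, 0.4, -0.3]
finger_gap: -0.002
```

Run:
```python
from station import snapshot
from h import *
t=snapshot("top"); crop(t,"t71",196,245,44,28,17)
s=snapshot("scene"); crop(s,"s71",383,180,40,30,19)
```

```text
(no output)
```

View pics/s71.png

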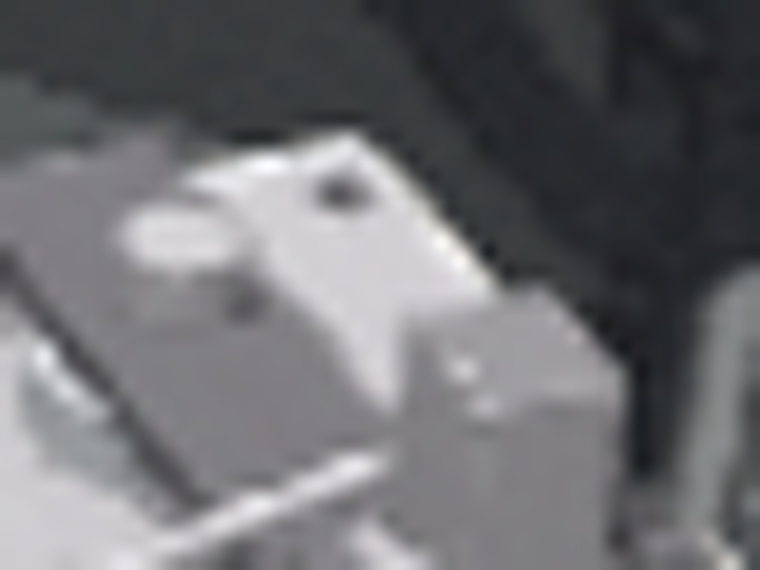

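View pics/t71.png

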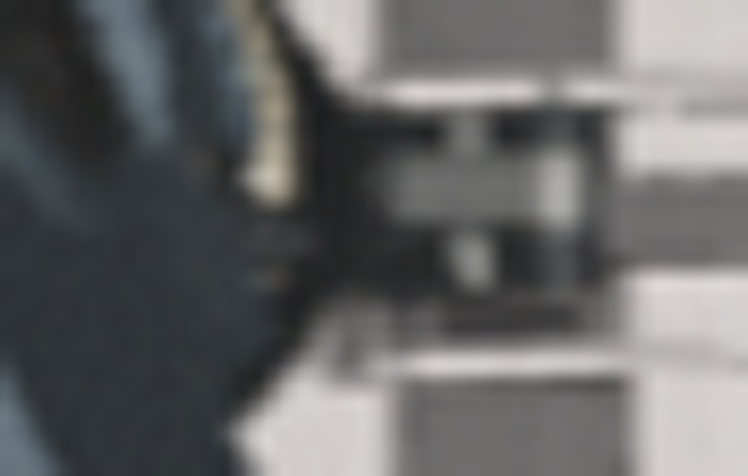

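Scene crop too high; a larger, lower one is needed.

Run:
```python
from station import snapshot
from h import *
s=snapshot("scene"); crop(s,"s72",395,185,42,31,18)
```

```text
(no output)
```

View pics/s72.png

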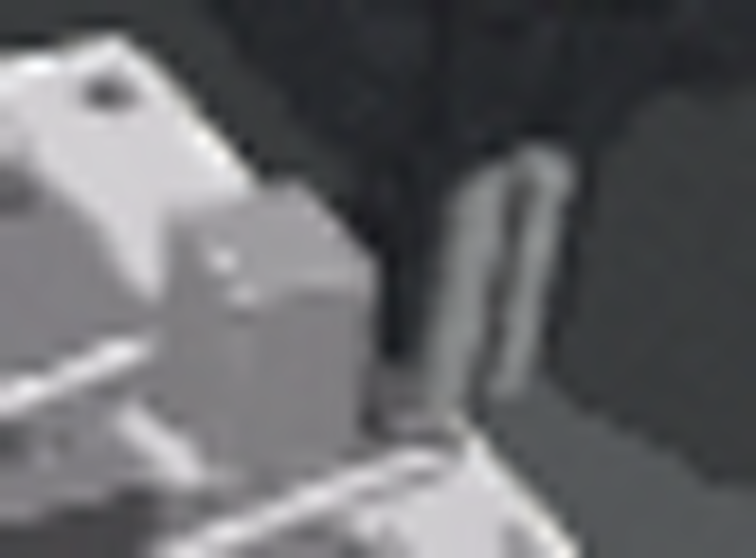

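Call:
arm_command(targets=[{"slide":[-0.15,0,0],"twist":0,"gripper":0},{"slide":[0,0,0.2],"twist":0,"gripper":0},{"slide":[0,0,0.1],"twist":0,"gripper":0}])

```text
time_s: 44.6
position: [0.5248, 0.2454, 0.0549]
eef_rot: [[-0.059, 0.998, 0.032], [0.997, 0.06, -0.042], [-0.044, 0.029, -0.999]]
wrist_force: [0.4, 1.4, 2.6]
finger_gap: 0.0
```

Call:
arm_command(targets=[{"slide":[0,0,0.2],"twist":0,"gripper":0},{"slide":[0,0,0.15],"twist":0,"gripper":0}])

```text
time_s: 44.85
position: [0.5259, 0.2468, 0.0531]
eef_rot: [[-0.059, 0.998, 0.034], [0.997, 0.061, -0.039], [-0.041, 0.032, -0.999]]
wrist_force: [-5.0, 5.1, 18.1]
finger_gap: 0.005
```

Call:
arm_command(targets=[{"slide":[0,0,-0.5],"twist":0,"gripper":0},{"slide":[0.2,0,-1.5],"twist":0,"gripper":0},{"slide":[0.3,0,-3],"twist":0,"gripper":0},{"slide":[0.3,0,-4],"twist":0,"gripper":0},{"slide":[1,0,-3],"twist":0,"gripper":0}])

```text
time_s: 45.48
position: [0.5192, 0.2685, 0.1759]
eef_rot: [[-0.058, 0.998, 0.031], [0.997, 0.059, -0.041], [-0.043, 0.029, -0.999]]
wrist_force: [0.3, 0.1, 0.2]
finger_gap: -0.0
```

Call:
arm_command(targets=[{"slide":[0,0,-1],"twist":0,"gripper":0},{"slide":[-4.5,0,-0.5],"twist":0,"gripper":0},{"slide":[-5.5,0,-0.5],"twist":0,"gripper":0},{"slide":[-5.5,0,0],"twist":0,"gripper":0},{"slide":[-5.5,0,0],"twist":0,"gripper":0}])

```text
time_s: 46.1
position: [0.531, 0.057, 0.2057]
eef_rot: [[-0.065, 0.997, 0.032], [0.997, 0.066, -0.041], [-0.043, 0.029, -0.999]]
wrist_force: [0.6, 0.4, -0.5]
finger_gap: 0.002
```

Call:
arm_command(targets=[{"slide":[-4.5,0,0],"twist":0,"gripper":0},{"slide":[-2,0,0],"twist":0,"gripper":0},{"slide":[0,0,0],"twist":0,"gripper":0}])

```text
time_s: 46.48
position: [0.5335, -0.0145, 0.2073]
eef_rot: [[-0.059, 0.998, 0.029], [0.997, 0.061, -0.043], [-0.044, 0.026, -0.999]]
wrist_force: [0.7, -0.2, -0.4]
finger_gap: -0.001
```

Run:
```python
from station import snapshot
from ov import *
t=snapshot("top"); s=snapshot("scene")
crop(t,"t73",208,245,44,28,17)
crop(s,"s73",383,190,40,30,19)
```

```text
(no output)
```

View pics/t73.png

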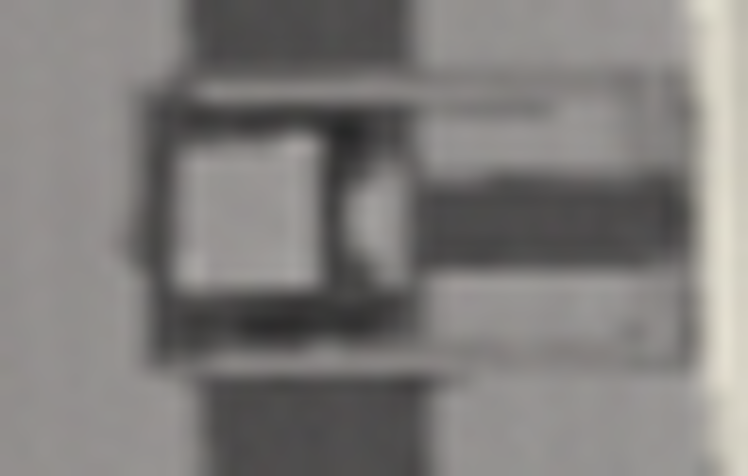

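View pics/s73.png

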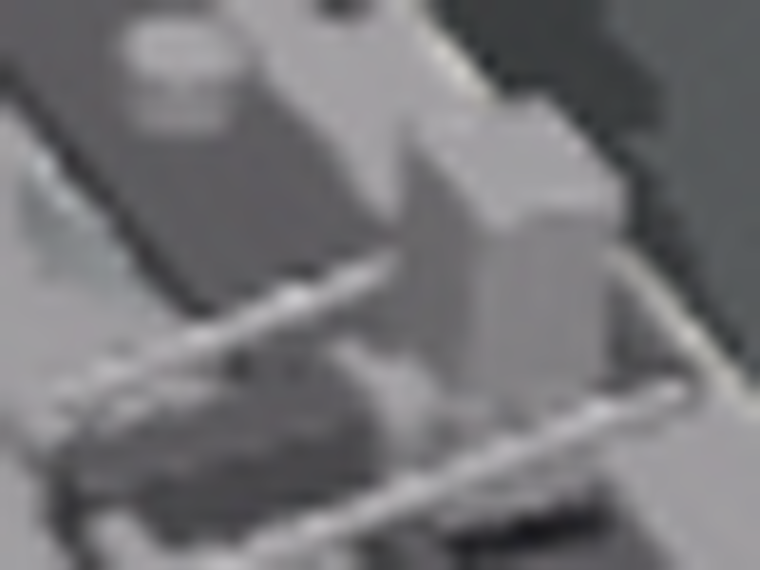

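The press landed on the tail cone and slid the pin out again: the head's end went from x 660 to 690 px in the top view. The bar is down, so I push the pin home once more and don't press the tail again.

Run:
```python
from p2 import *
go([[0.530,0.138,0.15],[0.530,0.138,0.044]],1.641)
```

```text
t 46.58 pos [ 0.5336 -0.0129  0.2073] ang 1.632 tilt [-0.044   0.0264 -0.9987] F [0.8 0.7 0.6] gap 0.3 u 0.5313
[15.32, 0.43, 5.07]
[0.47, -0.28, 10.59]
twist -0.009
```

Call:
arm_command(targets=[{"slide":[4,0.1,1],"twist":0,"gripper":0},{"slide":[5,0.1,1.5],"twist":0,"gripper":0},{"slide":[4,0.1,1.5],"twist":0,"gripper":0},{"slide":[1.5,0,1],"twist":0,"gripper":0},{"slide":[0,0,0],"twist":0,"gripper":0}])

```text
time_s: 47.2
position: [0.5276, 0.1377, 0.1485]
eef_rot: [[-0.066, 0.997, 0.029], [0.997, 0.067, -0.043], [-0.044, 0.026, -0.999]]
wrist_force: [-0.4, -0.1, -0.3]
finger_gap: 0.005
```

Run:
```python
from p2 import *
go([[0.530,0.138,0.15],[0.530,0.138,0.044]],1.641)
```

```text
t 47.2 pos [0.5276 0.1377 0.1485] ang 1.6367 tilt [-0.0443  0.0256 -0.9987] F [-0.4 -0.1 -0.3] gap 0.4 u 0.5362
[0.01, 0.24, -0.14]
[0.47, -0.27, 10.59]
twist -0.0043
```

Call:
arm_command(targets=[{"slide":[0,0.2,3],"twist":0,"gripper":0},{"slide":[0.2,0,3.5],"twist":0,"gripper":0},{"slide":[0.1,0,2.5],"twist":0,"gripper":0},{"slide":[0.1,0,0.8],"twist":0,"gripper":0},{"slide":[0,0,0],"twist":0,"gripper":0}])

```text
time_s: 47.82
position: [0.5348, 0.1345, 0.0517]
eef_rot: [[-0.063, 0.997, 0.033], [0.997, 0.065, -0.042], [-0.044, 0.03, -0.999]]
wrist_force: [0.3, -0.1, -0.2]
finger_gap: -0.005
```

Run:
```python
from p2 import *
go([[0.530,0.148,0.043]],1.641)
```

```text
t 47.83 pos [0.5348 0.1345 0.0517] ang 1.6342 tilt [-0.0445  0.0304 -0.9985] F [ 0.3 -0.1 -0.2] gap -0.4 u 0.5431
[1.42, -0.42, 0.79]
twist -0.0068
```

Call:
arm_command(targets=[{"slide":[0.5,-0.4,0.8],"twist":0,"gripper":0},{"slide":[0.6,0,0],"twist":0,"gripper":0},{"slide":[0.4,0,0],"twist":0,"gripper":0},{"slide":[0.2,0,0],"twist":0,"gripper":0}])

```text
time_s: 48.32
position: [0.5312, 0.1523, 0.0449]
eef_rot: [[-0.063, 0.997, 0.037], [0.997, 0.065, -0.041], [-0.044, 0.034, -0.998]]
wrist_force: [0.3, 0.1, 0.4]
finger_gap: 0.001
```

Call:
arm_command(targets=[{"slide":[0.2,0,0],"twist":0,"gripper":0},{"slide":[0.2,0,0],"twist":0,"gripper":0}])

```text
time_s: 48.58
position: [0.5312, 0.1566, 0.045]
eef_rot: [[-0.063, 0.997, 0.037], [0.997, 0.065, -0.042], [-0.044, 0.035, -0.998]]
wrist_force: [-0.9, -2.8, -1.0]
finger_gap: -0.002
```

Call:
arm_command(targets=[{"slide":[0.2,0,0],"twist":0,"gripper":0},{"slide":[0.2,0,0],"twist":0,"gripper":0}])

```text
time_s: 48.82
position: [0.5311, 0.159, 0.0449]
eef_rot: [[-0.062, 0.997, 0.038], [0.997, 0.064, -0.045], [-0.047, 0.035, -0.998]]
wrist_force: [2.1, -17.1, 3.0]
finger_gap: -0.003
```

Call:
arm_command(targets=[{"slide":[0.25,0,0],"twist":0,"gripper":0},{"slide":[0.25,0,0],"twist":0,"gripper":0}])

```text
time_s: 49.08
position: [0.5312, 0.1587, 0.0446]
eef_rot: [[-0.059, 0.998, 0.039], [0.997, 0.061, -0.055], [-0.058, 0.035, -0.998]]
wrist_force: [1.5, -22.1, 5.6]
finger_gap: -0.0
```

Call:
arm_command(targets=[{"slide":[0.4,0,0],"twist":0,"gripper":0},{"slide":[0.5,0,0],"twist":0,"gripper":0}])

```text
time_s: 49.32
position: [0.5312, 0.1586, 0.0442]
eef_rot: [[-0.053, 0.998, 0.04], [0.996, 0.055, -0.073], [-0.075, 0.036, -0.997]]
wrist_force: [3.7, -42.9, 9.2]
finger_gap: -0.003
```

Call:
arm_command(targets=[{"slide":[-0.5,0,0],"twist":0,"gripper":0},{"slide":[-1.0,0,0],"twist":0,"gripper":0},{"slide":[-1.0,0,-1],"twist":0,"gripper":0},{"slide":[-1.5,0,-4],"twist":0,"gripper":0},{"slide":[-2,0,-4],"twist":0,"gripper":0}])

```text
time_s: 49.95
position: [0.5289, 0.103, 0.1396]
eef_rot: [[-0.054, 0.998, 0.035], [0.996, 0.056, -0.073], [-0.075, 0.031, -0.997]]
wrist_force: [0.9, 0.0, 0.2]
finger_gap: -0.003
```

Call:
arm_command(targets=[{"slide":[-4,0,-3],"twist":0,"gripper":0},{"slide":[-5,0,0],"twist":0,"gripper":0},{"slide":[-2,0,0],"twist":0,"gripper":0},{"slide":[0,0,0],"twist":0,"gripper":0}])

```text
time_s: 50.45
position: [0.5354, -0.0089, 0.1857]
eef_rot: [[-0.052, 0.998, 0.044], [0.996, 0.056, -0.071], [-0.074, 0.04, -0.996]]
wrist_force: [0.6, 0.2, -0.5]
finger_gap: 0.0
```

Run:
```python
from station import snapshot
from ov import *
t=snapshot("top"); s=snapshot("scene")
crop(t,"t74",208,245,44,28,17)
crop(s,"s74",383,190,40,30,19)
```

```text
(no output)
```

View pics/t74.png

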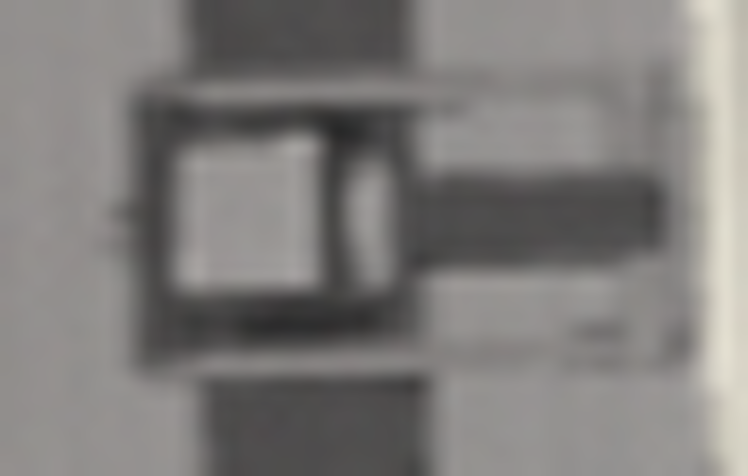

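View pics/s74.png

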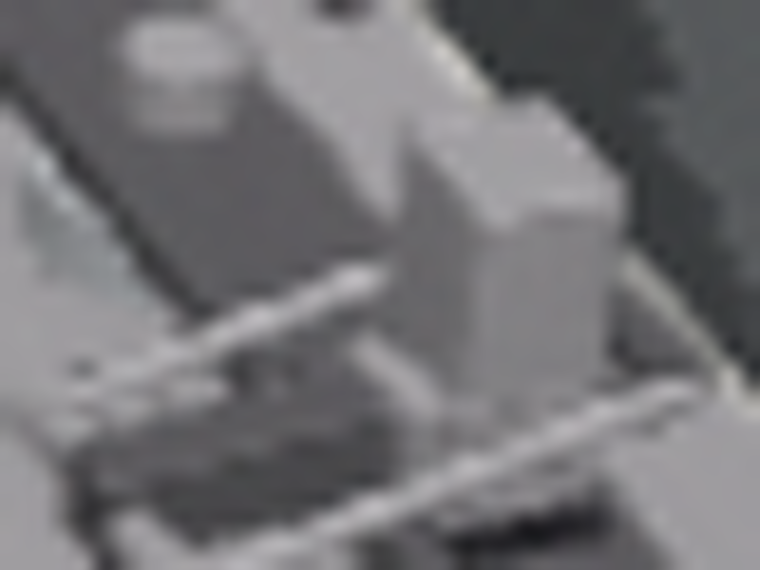

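The pin is home again: the head's end is at 660 px and the collar band is tight at 350–395. The loop is down, with the wire end at (700,385). I check the whole scene once before handing in.

Run:
```python
from station import snapshot
from h import *
s=snapshot("scene"); cv2.imwrite("pics/s75.png",s["img"][:,:,::-1])
```

View pics/s75.png

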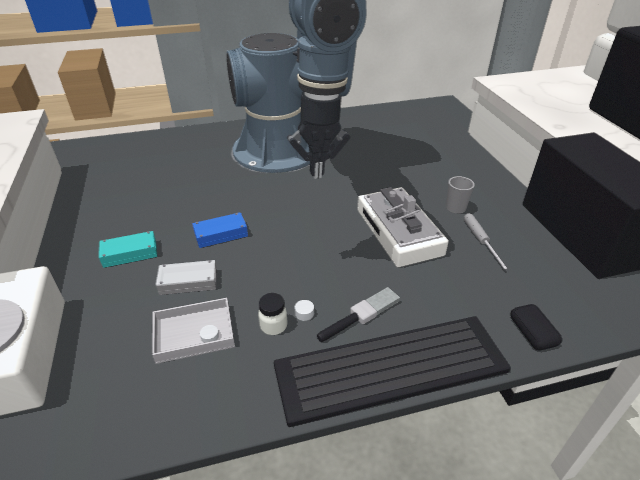

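The full view shows the stand with pin and loop at (402,205), the gripper clear at (318,170), and the grey pocket, tray, jar, discs, brush, driver and cup in place.

```bash
python3 -c "
from station import job_done, read_state
s=read_state(); print(s['time_s'],s['wrist_force'])
print(job_done())"
```

```text
50.6 [-0.17194272  0.49869948 -0.03691897]
the job is handed in; nothing more can be done
None
```

I drew the pin from the grey pocket by its tail, regripped it by its head and pushed it tail first through the stud until the collar seated. I then swung the loop over, pressed it down behind the stud, let go, and handed the job in at 50.6 s.

**Last checks:**
- **Pin:** the final top and scene views show the collar against the stud, and the last push met a firm stop at about 43 N.
- **Loop:** the scene view puts it at about 2.97 rad, with the bar down beside the shank just behind the stud. I judged that from the wire end in the image and did not feel it by touch.
- **Surroundings:** the gripper was clear with about 0 N at the wrist, and everything else looked in place.

**What went wrong or disagreed:**
- The reported tool height was 39.5 mm below the true height, and I allowed for that throughout.
- My first grip on the loop slipped, so I redid it.
- Both presses behind the stud landed partly on the tail cone and backed the pin out 3–4 mm. I pushed it home each time. The last push came after the last press, so I did not press the loop again after that.

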